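Tip the used piping nozzles into the wash tub

TASK

Pick up the shallow metal pan by its black grip, hook the channel under its front lip over the near rim of the wash tub and, with that rim as the pivot, tip the pan over until all four piping nozzles in it have fallen into the tub. Then lay the empty pan flat on the worktable again and let go, without shifting the tub or the things lying around.

Things in the scene. Friction and masses are not known exactly. Their poses are not given: they have to be found in the camera images.
- pan: Shallow metal tipping pan, 130 mm long (x), 120 mm wide (y), 0.3 kg: side and rear walls 33 mm high, front open but for a ramped sill about 4 mm high, a black grip behind. Origin: under its centre, on the table. Axes: x to the open front, y to its left, z up out of the pan.
- pan_grip (a point): Centre of the pan's black grip, a block 62 mm long (x), 20 mm thick (y), 28 mm high (z) that sticks out behind the rear wall; 100 mm behind the pan's origin and 40 mm above the table. The rear wall is 35 mm ahead of this point and as wide as the pan. Pan axes.
- pan_hook (a point): Pivot point of the pan's hook: 148 mm ahead of the grip centre (pan x), 41 mm lower. Two ribs under the lip, 8 mm deep, 13 mm before and behind this point, form a channel as wide as the pan; its flat roof is 8 mm above this point. Seated, the point lies in the centre of the rim's bead (tub_rim). The pan can turn on the rim about 80 degrees; its front edge is 17 mm ahead. Pan axes.
- tub_rim (a point): Centre of the round bead, 16 mm thick, of the near rim of the steel wash tub, at the middle of that side, 110 mm above the table (bead top 118 mm). The open tub is 160 mm deep (x, between bead centres), 220 mm wide (y) and stands loose, 1.8 kg. Axes: x from this rim into the tub, y along the rim to the left, z up.
- tub_in (a point): Centre of the tub's inner floor, 80 mm behind the near rim and 4 mm above the table. Inside it measures 156 mm (x) by 216 mm (y). Same axes as the rim.
- timer: Bystander: white kitchen timer, 70x64x19 mm, lying on the table; origin under its centre.
- ring_cutter: Bystander: grey metal ring cutter, 64 mm wide, 35 mm high; origin under its centre.
- tape: Bystander: roll of tape lying flat, 98 mm wide, 25 mm high; origin under its centre.
- nozzle_0_mid (a point): Grey metal piping nozzle, a hollow-looking cone 32 mm wide, 42 mm tall, at the start standing on its wide end in the pan; the point is half-way up on its axis, z to its narrow end.
- nozzle_1_mid (a point): Grey metal piping nozzle, a hollow-looking cone 36 mm wide, 46 mm tall, at the start standing on its wide end in the pan; the point is half-way up on its axis, z to its narrow end.
- nozzle_2_mid (a point): Grey metal piping nozzle, a hollow-looking cone 32 mm wide, 40 mm tall, at the start standing on its wide end in the pan; the point is half-way up on its axis, z to its narrow end.
- nozzle_3_mid (a point): Grey metal piping nozzle, a hollow-looking cone 39 mm wide, 50 mm tall, at the start standing on its wide end in the pan; the point is half-way up on its axis, z to its narrow end.
Mind the look-alikes: they are no part of the job. Of the things that look like the pan, the larger one is meant.

How it is judged:
On the way, in this order (a step that is already met when the one before it is completed fails the run):
1. the pan is hooked on the near rim of the tub, still about level, with the nozzles in it (x of pan_hook in the frame of tub_rim between -0.01 and 0.01 m and z of pan_hook in the frame of tub_rim between -0.01 and 0.01 m and y of pan_hook in the frame of tub_rim between -0.05 and 0.05 m and angle between pan_grip's own z axis and vertical below 0.35 rad and x of nozzle_0_mid in the frame of pan between -0.066 and 0.066 m and y of nozzle_0_mid in the frame of pan between -0.062 and 0.062 m and z of nozzle_0_mid in the frame of pan between 0.01 and 0.06 m and x of nozzle_1_mid in the frame of pan between -0.066 and 0.066 m and y of nozzle_1_mid in the frame of pan between -0.062 and 0.062 m and z of nozzle_1_mid in the frame of pan between 0.01 and 0.06 m and x of nozzle_2_mid in the frame of pan between -0.066 and 0.066 m and y of nozzle_2_mid in the frame of pan between -0.062 and 0.062 m and z of nozzle_2_mid in the frame of pan between 0.01 and 0.06 m and x of nozzle_3_mid in the frame of pan between -0.066 and 0.066 m and y of nozzle_3_mid in the frame of pan between -0.062 and 0.062 m and z of nozzle_3_mid in the frame of pan between 0.01 and 0.06 m), for 0.2 s.
2. the pan is tipped over on that rim (more than 45 degrees) and all four nozzles are in the tub (x of pan_hook in the frame of tub_rim between -0.015 and 0.015 m and z of pan_hook in the frame of tub_rim between -0.015 and 0.015 m and y of pan_hook in the frame of tub_rim between -0.05 and 0.05 m and angle between pan_grip's own z axis and vertical above 0.79 rad and x of nozzle_0_mid in the frame of tub_in between -0.08 and 0.08 m and y of nozzle_0_mid in the frame of tub_in between -0.11 and 0.11 m and z of nozzle_0_mid in the frame of tub_in between 0 and 0.1 m and x of nozzle_1_mid in the frame of tub_in between -0.08 and 0.08 m and y of nozzle_1_mid in the frame of tub_in between -0.11 and 0.11 m and z of nozzle_1_mid in the frame of tub_in between 0 and 0.1 m and x of nozzle_2_mid in the frame of tub_in between -0.08 and 0.08 m and y of nozzle_2_mid in the frame of tub_in between -0.11 and 0.11 m and z of nozzle_2_mid in the frame of tub_in between 0 and 0.1 m and x of nozzle_3_mid in the frame of tub_in between -0.08 and 0.08 m and y of nozzle_3_mid in the frame of tub_in between -0.11 and 0.11 m and z of nozzle_3_mid in the frame of tub_in between 0 and 0.1 m), for 0.2 s.
At the end, for the whole second after the job is handed in: All four nozzles lie inside the wash tub, below its rim, and the pan lies flat and right way up on the worktable (within 5 degrees and 7 mm of the table), released (x of nozzle_0_mid in the frame of tub_in between -0.08 and 0.08 m and y of nozzle_0_mid in the frame of tub_in between -0.11 and 0.11 m and z of nozzle_0_mid in the frame of tub_in between 0 and 0.1 m and x of nozzle_1_mid in the frame of tub_in between -0.08 and 0.08 m and y of nozzle_1_mid in the frame of tub_in between -0.11 and 0.11 m and z of nozzle_1_mid in the frame of tub_in between 0 and 0.1 m and x of nozzle_2_mid in the frame of tub_in between -0.08 and 0.08 m and y of nozzle_2_mid in the frame of tub_in between -0.11 and 0.11 m and z of nozzle_2_mid in the frame of tub_in between 0 and 0.1 m and x of nozzle_3_mid in the frame of tub_in between -0.08 and 0.08 m and y of nozzle_3_mid in the frame of tub_in between -0.11 and 0.11 m and z of nozzle_3_mid in the frame of tub_in between 0 and 0.1 m and angle between pan_grip's own z axis and vertical below 0.08 rad and height (world z) of pan_hook below 0.006 m and height (world z) of pan_grip below 0.047 m); the robot touches nothing.
It fails at once if the pan is tipped (more than 35 degrees) while its hook is off the tub's near rim (more than 18 mm) (angle between pan_grip's own z axis and vertical above 0.61 rad and not (x of pan_hook in the frame of tub_rim between -0.018 and 0.018 m and z of pan_hook in the frame of tub_rim between -0.018 and 0.018 m and y of pan_hook in the frame of tub_rim between -0.05 and 0.05 m)).
It fails at once if the tub is shifted more than 30 mm (distance of tub_rim from where it was at the start of the episode above 0.03 m).
It fails at once if the timer is pushed away (more than 30 mm) (distance of timer from where it was at the start of the episode above 0.03 m).
It fails at once if the ring cutter is pushed away (more than 30 mm) (distance of ring_cutter from where it was at the start of the episode above 0.03 m).
It fails at once if the tape roll is pushed away (more than 30 mm) (distance of tape from where it was at the start of the episode above 0.03 m).
It also fails if it takes over 72 s, if anything falls off the work surface, if the arm or the gripper's body presses on something with over 40 N, if the wrist force passes 120 N, or if a joint passes its speed limit or range.

ROBOT

A 7-joint arm with a two-finger parallel gripper is mounted at the origin on a cart in front of the work surface, level with it; the furniture and walls round the work are solid. World frame = base frame: x ahead of the robot, y to its left, z up, the work surface at z = 0. Lengths are in m, angles in rad, forces in N, time in s.
With the tool pointing down it reaches from about 0.35 to 0.9 m from the base axis. Payload 8.1 kg.
Tool frame: the origin (TCP) lies between the finger pads; the fingertips stand 8 mm ahead of it and the grasp point (between the pads) lies 11 mm behind it; z points along the fingers, y is the line along which they close (so a half turn about z gives the same grasp; the last joint's range is limited). The gripper opens to 85 mm and grips with 20 to 120 N. Pads are 22 mm wide; open, the fingers measure 114 mm over their backs; the gripper's body (76 mm by 85 mm) begins 54 mm behind the grasp point. The pads swing forward as they close: fully open they stand 13 mm farther back than shut.
Start: joints at [-1.37, 0.434, 0.025, 1.573, -0.012, 1.134, -0.075], TCP at [0.187, 0.596, 0.201] pointing down, gripper open.
Joint ranges: [-2.62, 2.62], [-0.44, 2.09], [-1.27, 1.32], [0.08, 2.57], [-1.32, 4.46], [0.12, 2], [-2.74, 2.74]. Speed limits (rad/s): [2.22, 2.22, 3.01, 3.01, 3.14, 3.14, 3.14].

INTERFACE

Orientations are given as a unit quaternion [x, y, z, w].
In Python, from workcell import ctrl, viewer, job_done gives the robot as it stands.
- The arm moves only by the shell command python3 -m crank 'ROWS' [FORCE]. ROWS is JSON, a list of rows, each a list of 3 entries, a list of its own where there are three numbers: the shift along the world's x, y, z each as a share of 300 mm, from -1 to 1, then the turn, a rotation vector about the world's x, y, z each as a share of pi rad, from -1 to 1, then the opening, from -1 (shut) to 1 (fully open). In form: [[[tx, ty, tz], [ax, ay, az], gripper], ...]. A call has 1 to 12 rows; each row shifts and turns the commanded pose from where the row before left it; what a row does not reach is not made up. A row lasts 1/12 s, in which the tool goes at most 41.7 mm and 7.16 degrees, less where a joint would pass 70% of its speed; a pose out of reach is approached as far as the arm can. A call with a number of a shift or a turn outside -1 to 1 is refused whole. A call with a gripper value outside its range is refused whole. The fingers move at their own pace and stop on an object; FORCE is the grip in N (left out, the last holds). Time passes only in rows, so rows that do not move let the fingers close. It gives the time, the measured TCP pose, the force, the opening and the grip force at its end, in the units of the state.
- ctrl.read_state(): the state, without advancing time (a new reading comes with each control period).
- viewer.grab_frame(name): name is "scene" or "top"; returns a dict with "img" (480x640x3 uint8, red, green, blue), "camera_matrix" (3x3 intrinsics, pixels), "cam_to_world" (4x4, takes a point from camera to world coordinates). Camera axes: x right, y down, z forward; pixel columns grow to the right and rows downward; lengths in m; the calibration is good to about 2 mm. A picture is of the moment at which its call begins. There is no depth.
- job_done(): hands the job in; it is judged then, once.
The state is a dict: "time": time; "joint_pos": joint angles; "dq": joint speeds; "tau": joint torques, N m; "tcp_pos": TCP position; "ee_rot": TCP orientation; "force": force on the tool from outside, world axes, zero at the start; "moment": the same for the moment, N m; "width": finger opening in m; "finger_force": force on a finger pad.
Only numpy, scipy, OpenCV 4.12 (cv2) and the standard library are available. Lean on these libraries where they do the work, as an engineer would, in place of code of your own. Each camera call takes 0.05 s, during which the arm holds its last target. There are 200 camera calls.

## Working session

There is one attempt and no reset: what is moved stays moved. The work goes in short steps, Python scripts to look and compute and a shell command to move; the robot and the scene stay as the last step left them, time stands still between calls to the robot, and variables do not carry over. Pictures are saved under pics/ and viewed, at most 10 in all, crops included, and the job is handed in when it is done.

```bash
mkdir -p pics; ls; cat > h.py <<'E'
import numpy as np, cv2
from workcell import ctrl, viewer
def grab(n,f):
    d=viewer.grab_frame(n); cv2.imwrite('pics/'+f,cv2.cvtColor(d['img'],cv2.COLOR_RGB2BGR)); np.savez('pics/'+f+'.npz',**d); return d
def ray(d,uv):
    K=d['camera_matrix'];T=d['cam_to_world']
    v=T[:3,:3]@np.linalg.solve(K,[uv[0],uv[1],1.]); return T[:3,3],v
def onz(d,uv,z):
    o,v=ray(d,uv); return o+v*(z-o[2])/v[2]
def tri(d1,p1,d2,p2):
    o1,v1=ray(d1,p1);o2,v2=ray(d2,p2)
    s=np.linalg.lstsq(np.c_[v1,-v2],o2-o1,rcond=None)[0]
    a,b=o1+s[0]*v1,o2+s[1]*v2; return (a+b)/2,np.linalg.norm(a-b)
def proj(d,p):
    c=np.linalg.inv(d['cam_to_world'])@np.r_[p,1]; q=d['camera_matrix']@c[:3]; return q[:2]/q[2]
def ld(f): return dict(np.load('pics/'+f+'.npz'))
E
python3 - <<'E'
from h import *
for n in('scene','top'):
    d=grab(n,n+'0.png'); print(n,d['camera_matrix'].round(1).tolist(),d['cam_to_world'].round(3).tolist())
print(ctrl.read_state())
E
```

```text
pics
scene [[493.2, 0.0, 320.7], [0.0, 493.2, 240.9], [0.0, 0.0, 1.0]] [[0.634, -0.578, 0.514, -0.065], [-0.773, -0.474, 0.421, -0.55], [0.001, -0.664, -0.748, 1.005], [0.0, 0.0, 0.0, 1.0]]
top [[440.2, 0.0, 315.5], [0.0, 440.2, 235.7], [0.0, 0.0, 1.0]] [[-0.039, -0.976, 0.215, 0.328], [-0.999, 0.037, -0.012, -0.012], [0.004, -0.215, -0.977, 1.203], [0.0, 0.0, 0.0, 1.0]]
{'time': 0.1, 'joint_pos': array([-1.36959903,  0.43515281,  0.02494928,  1.57402631, -0.0116196 ,
        1.13397497, -0.07511737]), 'dq': array([-0.00161865, -0.00195381, -0.00038072, -0.00051039,  0.00120468,
        0.00020754, -0.00083734]), 'tau': array([ 3.98286473e-03, -6.71749878e+01,  1.02853663e+00, -3.16901565e+01,
        1.58437545e-02,  7.29482184e-03, -7.83153450e-05]), 'tcp_pos': array([0.18685043, 0.59589249, 0.20059667]), 'ee_rot': array([ 1.51351354e-01,  9.88479775e-01, -7.05991104e-04, -5.68824573e-05]), 'force': array([ 0.028459  ,  0.12325833, -0.00892575]), 'moment': array([-0.01732613, -0.01121367,  0.00428065]), 'finger_force': 0.0, 'width': 0.0857599615384728}
```

View pics/scene0.png

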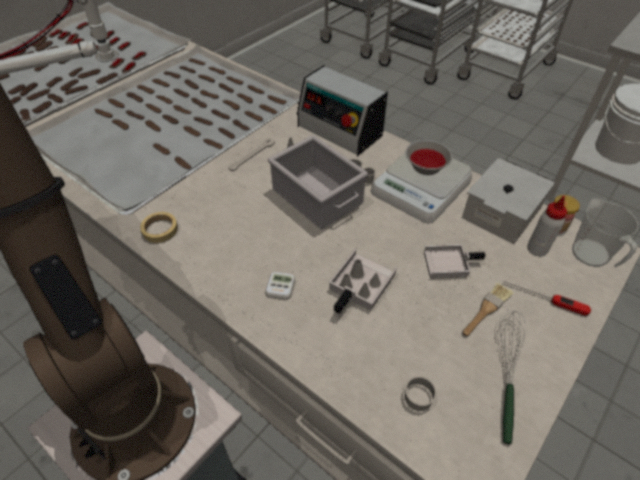

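View pics/top0.png

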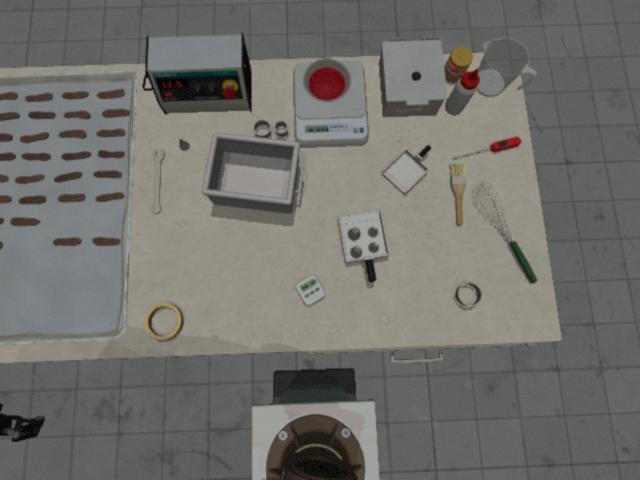

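The top view shows two pan-like things. Pan A is at (362,240) with its black grip at (371,270), and it holds four nozzles. Pan B is at (405,172) with its grip at (425,152), smaller and empty. A fits the description because it is larger and has the nozzles in it. The tub is at (252,172), the timer at (310,290), the ring cutter at (467,294) and the tape at (164,321). I'll confirm with one enlarged crop.

```bash
python3 - <<'E'
from h import *
a=cv2.imread('pics/top0.png')[130:290,195:435]; b=cv2.imread('pics/scene0.png')[130:330,250:490]
A=cv2.resize(a,None,fx=10/3,fy=10/3,interpolation=cv2.INTER_CUBIC)[:, :]
a=cv2.imread('pics/top0.png')[200:290,330:400]; b=cv2.imread('pics/scene0.png')[240:320,320:410]
c=cv2.imread('pics/top0.png')[125:215,195:310]; e=cv2.imread('pics/scene0.png')[130:235,260:380]
r=lambda x:cv2.resize(x,(400,300),interpolation=cv2.INTER_CUBIC)
cv2.imwrite('pics/crop.png',np.vstack([np.hstack([r(a),r(b)]),np.hstack([r(c),r(e)])]))
E
```

```text
(no output)
```

View pics/crop.png

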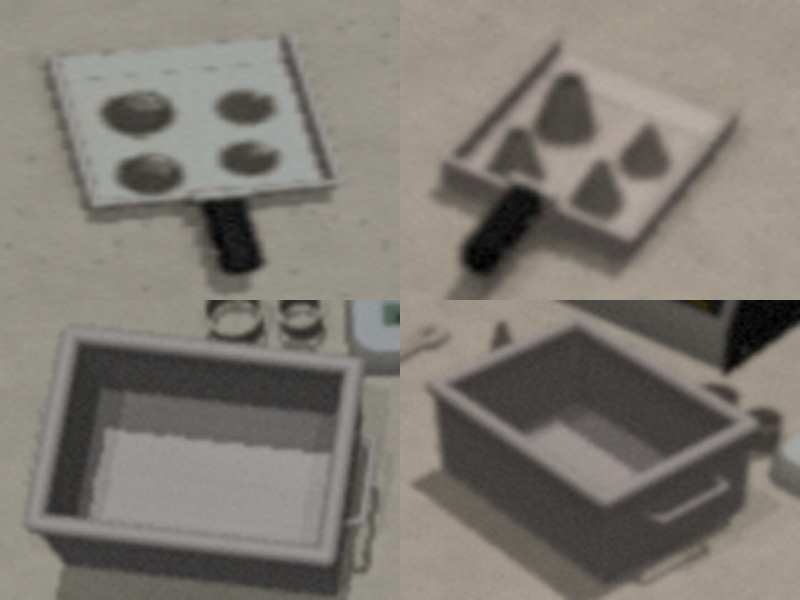

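The crop confirms A: two side walls, a rear wall with the black grip, an open front, and four nozzles (top view about (354,232), (373,231), (356,251), (374,247)). The tub's near rim runs from about (205,280) to (291,288) in the top view. Next I triangulate the corners.

```bash
python3 - <<'E'
from h import *
T=ld('top0.png');S=ld('scene0.png')
def g(x0,y0,sx,sy,ox=0,oy=0): return lambda x,y:np.array([x0+(x-ox+.5)*sx-.5,y0+(y-oy+.5)*sy-.5])
tp=g(330,200,.175,.3);sp=g(320,240,.225,80/300,400)
tt=g(195,125,.2875,.3,0,300);st=g(260,130,.3,.35,400,300)
for n,a,b in[('RL',tp(88,205),sp(445,162)),('RR',tp(338,185),sp(632,242)),('FL',tp(52,58),sp(558,42)),('FR',tp(285,38),sp(735,115)),
 ('tNL',tt(37,518),st(437,386)),('tNR',tt(335,547),st(607,493)),('tFL',tt(68,338),st(575,328)),('tFR',tt(355,365),st(750,425))]:
    p,e=tri(T,a,S,b); z=.033 if n[0]!='t' else .114
    print(n,a.round(1),p.round(3),round(e,4),'onz',onz(T,a,z)[:2].round(3),onz(S,b,z)[:2].round(3))
for d,(x0,y0,x1,y1),n in((T,(360,255,385,290),'T'),(S,(325,280,360,320),'S')):
    m=(d['img'][y0:y1,x0:x1].max(2)<45).astype(np.uint8)
    c=max(cv2.findContours(m,0,2)[0],key=cv2.contourArea)
    r=cv2.minAreaRect(c); ys,xs=np.nonzero(m);q=np.array([xs.mean()+x0,ys.mean()+y0]);print(n,q,r,[onz(d,q,z).round(3) for z in(.04,.05)])
    globals()['q'+n]=q
print(tri(T,qT,S,qS))
E
```

```text
RL [345.  261.2] [ 0.514 -0.103  0.026] 0.0017 onz [ 0.512 -0.102] [ 0.511 -0.107]
RR [388.7 255.2] [ 0.525 -0.222  0.031] 0.0018 onz [ 0.524 -0.221] [ 0.525 -0.223]
FL [338.7 217. ] [ 0.636 -0.091  0.029] 0.0004 onz [ 0.635 -0.091] [ 0.633 -0.093]
FR [379.5 211. ] [ 0.65  -0.206  0.025] 0.0003 onz [ 0.648 -0.205] [ 0.645 -0.209]
tNL [205.3 190. ] [0.699 0.258 0.111] 0.0032 onz [0.699 0.256] [0.695 0.256]
tNR [291.  198.8] [0.66  0.037 0.127] 0.0073 onz [0.667 0.035] [0.668 0.047]
tFL [214.2 136. ] [0.856 0.238 0.1  ] 0.0004 onz [0.849 0.235] [0.842 0.226]
tFR [296.7 144.2] [0.818 0.016 0.113] 0.0016 onz [0.818 0.016] [0.816 0.016]
T [370.07586207 270.00689655] ((10.026010513305664, 15.419075012207031), (21.516094207763672, 7.070659637451172), 81.25383758544922) [array([ 0.485, -0.167,  0.04 ]), array([ 0.483, -0.166,  0.05 ])]
S [342.58974359 300.86153846] ((17.58154296875, 21.242488861083984), (8.975168228149414, 24.173994064331055), 31.607501983642578) [array([ 0.485, -0.166,  0.04 ]), array([ 0.479, -0.17 ,  0.05 ])]
(array([ 0.48451613, -0.16677828,  0.04042562]), np.float64(0.000584382438226983))
```

```bash
python3 -m crank '[[[0.036,-0.106,0.007],[0,0,0.0054],1],[[0.036,-0.106,0.007],[0,0,0.0054],1],[[0.036,-0.106,0.007],[0,0,0.0054],1],[[0.036,-0.106,0.007],[0,0,0.0054],1],[[0.036,-0.106,0.007],[0,0,0.0054],1],[[0.036,-0.106,0.007],[0,0,0.0054],1],[[0.036,-0.106,0.007],[0,0,0.0054],1],[[0.036,-0.106,0.007],[0,0,0.0054],1],[[0.036,-0.106,0.007],[0,0,0.0054],1],[[0.036,-0.106,0.007],[0,0,0.0054],1],[[0.036,-0.106,0.007],[0,0,0.0054],1],[[0.036,-0.106,0.007],[0,0,0.0054],1]]' 110
python3 -m crank '[[[0.036,-0.106,0.007],[0,0,0.0054],1],[[0.036,-0.106,0.007],[0,0,0.0054],1],[[0.036,-0.106,0.007],[0,0,0.0054],1],[[0.036,-0.106,0.007],[0,0,0.0054],1],[[0.036,-0.106,0.007],[0,0,0.0054],1],[[0.036,-0.106,0.007],[0,0,0.0054],1],[[0.036,-0.106,0.007],[0,0,0.0054],1],[[0.036,-0.106,0.007],[0,0,0.0054],1],[[0.036,-0.106,0.007],[0,0,0.0054],1],[[0.036,-0.106,0.007],[0,0,0.0054],1],[[0.036,-0.106,0.007],[0,0,0.0054],1],[[0,0,0],[0,0,0],1]]'
python3 -c "
from h import *
from scipy.spatial.transform import Rotation as R
s=ctrl.read_state();print(s['joint_pos'],s['tcp_pos']);print(R.from_quat(s['ee_rot']).as_matrix().round(3))"
```

```text
time: 1.1
tcp_pos: [0.3166, 0.213, 0.2265]
ee_rot: [0.05, 0.999, 0.0, -0.0]
force: [0.9, -0.4, -0.5]
width: 0.0852
finger_force: 0.0
time: 2.1
tcp_pos: [0.4365, -0.1412, 0.2503]
ee_rot: [-0.041, 0.999, -0.002, 0.001]
force: [-0.3, 0.4, -0.4]
width: 0.0854
finger_force: 0.0
[-0.43550832  0.10993535  0.710263    1.92646384 -0.07635738  1.12997444
  1.9562699 ] [ 0.436458   -0.14118806  0.25031631]
[[-0.997 -0.081  0.002]
 [-0.081  0.997 -0.003]
 [-0.002 -0.003 -1.   ]]
```

```bash
python3 -m crank '[[[0,-0.01,0],[0.0033,-0.031,0.001],1],[[0,-0.01,0],[0.0033,-0.031,0.001],1],[[0,-0.01,0],[0.0033,-0.031,0.001],1],[[0,-0.01,0],[0.0033,-0.031,0.001],1],[[0,-0.01,0],[0.0033,-0.031,0.001],1],[[0,-0.01,0],[0.0033,-0.031,0.001],1],[[0,-0.01,0],[0.0033,-0.031,0.001],1],[[0,-0.01,0],[0.0033,-0.031,0.001],1],[[0,0,0],[0,0,0],1]]'
python3 -c "
from h import *
from scipy.spatial.transform import Rotation as R
s=ctrl.read_state();print(s['joint_pos'],s['tcp_pos']);print(R.from_quat(s['ee_rot']).as_matrix().round(3))
grab('scene','s1.png');grab('top','t1.png')"
```

```text
time: 2.85
tcp_pos: [0.432, -0.1571, 0.246]
ee_rot: [-0.053, 0.925, 0.026, 0.376]
force: [-0.1, 0.6, -1.2]
width: 0.0853
finger_force: 0.0
[-0.50776204 -0.43550894  0.88177219  2.50182502 -0.21896173  0.25254408
  2.32283509] [ 0.43203856 -0.15712861  0.24604019]
[[-0.712 -0.117  0.693]
 [-0.079  0.993  0.087]
 [-0.698  0.007 -0.716]]
```

```bash
cat > kin.py <<'E'
import numpy as np, itertools
from scipy.spatial.transform import Rotation as R
from scipy.optimize import least_squares
Q=np.array([[-1.36959903,.43515281,.02494928,1.57402631,-.0116196,1.13397497,-.07511737],
[-0.43550832,0.10993535,0.710263,1.92646384,-0.07635738,1.12997444,1.9562699],
[-0.50776204,-0.43550894,0.88177219,2.50182502,-0.21896173,0.25254408,2.32283509]])
P=np.array([[.18685,.59589,.2006],[.436458,-.141188,.250316],[.432039,-.157129,.24604]])
O=R.from_quat([[.15135,.98848,-.000706,-.0000569],[-.041,.999,-.002,.001],[-.053,.925,.026,.376]])
def fk(p,q,s):
    h,a,b,c,e,d,y0,y7=p
    Z=lambda t:R.from_rotvec([0,0,t]); Y=lambda t:R.from_rotvec([0,t,0])
    r=Z(s[0]*q[0]+y0); t=np.array([0,0,h])
    r=r*Y(q[1]); t=t+r.apply([0,0,a]); r=r*Z(s[1]*q[2]); t=t+r.apply([e,0,0])
    r=r*Y(q[3]); t=t+r.apply([-e,0,b]); r=r*Z(s[2]*q[4]); r=r*Y(q[5]); t=t+r.apply([d,0,0])
    r=r*Z(s[3]*q[6]+y7); return t+r.apply([0,0,c]),r
def fit():
    best=None
    for s in itertools.product([1,-1],repeat=4):
      for y7 in(0,1.57,3.14,-1.57):
        f=lambda p:np.concatenate([np.r_[(fk(p,q,s)[0]-x)*5,(o.inv()*fk(p,q,s)[1]).as_rotvec()] for q,x,o in zip(Q,P,O)])
        z=least_squares(f,[.3,.42,.4,.3,0,0,0,y7])
        if best is None or z.cost<best[0]: best=(z.cost,s,z.x)
    return best
if __name__=='__main__':
    b=fit(); print(b[0],b[1],b[2].round(4).tolist())
    for q,x in zip(Q,P): print(fk(b[2],q,b[1])[0]-x)
E
python3 kin.py
```

```text
0.0022640008747984346 (-1, -1, -1, -1) [0.2711, 0.4955, 0.4299, 0.3511, 0.025, 0.007, -0.0851, 1.4936]
[ 1.97395157e-05 -6.49539107e-04 -1.55422170e-03]
[0.00256795 0.00208456 0.00038512]
[-0.00054905  0.00189243  0.0011691 ]
```

```bash
cat > plan.py <<'E'
from kin import *
s=(-1,-1,-1,-1); p=[0.2711,0.4955,0.4299,0.3511,0.025,0.007,-0.0851,1.4936]
lo=np.array([-2.62,-.44,-1.27,.08,-1.32,.12,-2.74])+.06; hi=np.array([2.62,2.09,1.32,2.57,4.46,2,2.74])-.06
rad=np.deg2rad
def pose(grip,psi,th,phi0,flip):
    Rp=R.from_euler('z',psi)*R.from_euler('y',th)
    # tool: z=(sin,0,-cos), y=+-pan y
    z=np.array([np.sin(phi0),0,-np.cos(phi0)]); y=np.array([0,flip,0.]); x=np.cross(y,z)
    r=Rp*R.from_matrix(np.c_[x,y,z]); return grip+.011*r.as_matrix()[:,2],r
def ik(t,r,q0):
    best=None
    for k in range(6):
        st=np.clip(q0+(0 if k==0 else .4)*np.random.default_rng(k).normal(size=7),lo+.01,hi-.01)
        def f(q):
            a,b=fk(p,q,s); return np.r_[(a-t)*5,(r.inv()*b).as_rotvec(),.003*(q-q0)]
        z=least_squares(f,st,bounds=(lo,hi)); e=np.abs(z.fun[:6]).max()
        if best is None or z.cost<best[1]: best=(z.x,z.cost,e)
    return best
if __name__=='__main__':
  hk=np.array([.68,.146,.11]); psi=rad(-8); n=np.array([np.cos(psi),np.sin(psi),0])
  for flip in(1,-1):
   for ph in(0,15,25,35,45):
    q=Q[1].copy(); 
    if flip<0:q[6]-=3.1
    out=[]
    L=[(np.array([.484,-.167,.04]),rad(6),0),(np.array([.484,-.167,.2]),rad(6),0)]
    for th in(0,25,50,60,70):
        c,si=np.cos(rad(th)),np.sin(rad(th)); L.append((hk+n*(-.148*c+.041*si)+[0,0,.148*si+.041*c],psi,rad(th)))
    for g,ps,th in L:
        t,r=pose(g,ps,th,rad(ph),flip); q,_,e=ik(t,r,q); out.append(round(e,3))
        if flip==1 and ph in(15,25):print(q.round(2))
    print(flip,ph,out)
E
python3 plan.py
```

```text
1 0 [np.float64(0.0), np.float64(0.0), np.float64(0.0), np.float64(0.0), np.float64(0.182), np.float64(0.305), np.float64(0.39)]
[ 0.11  0.37  0.28  2.24 -0.66  0.39  2.64]
[ 0.01  0.11  0.35  2.09 -0.26  0.74  2.21]
[-0.8   0.27  0.39  2.04  0.04  0.62  0.98]
[-0.53  0.49  0.3   1.53 -0.2   1.32  1.25]
[-0.1   0.87 -0.33  0.9  -0.    1.94  1.04]
[-0.02  0.9  -0.44  0.87 -0.    1.94  1.  ]
[ 0.06  0.95 -0.57  0.84 -0.    1.94  0.92]
1 15 [np.float64(0.0), np.float64(0.0), np.float64(0.0), np.float64(0.0), np.float64(0.023), np.float64(0.177), np.float64(0.313)]
[ 0.75  0.37 -0.39  2.33 -0.61  0.18  2.68]
[ 0.76  0.05 -0.35  2.22 -0.44  0.55  2.42]
[-0.38  0.2  -0.18  2.17  0.63  0.48  0.37]
[-0.1   0.38 -0.35  1.68  0.15  1.1   0.94]
[-0.08  0.76 -0.37  1.04  0.06  1.77  1.03]
[-0.1   0.88 -0.32  0.84  0.    1.94  1.06]
[-0.03  0.92 -0.42  0.81 -0.    1.94  1.01]
1 25 [np.float64(0.036), np.float64(0.0), np.float64(0.0), np.float64(0.0), np.float64(0.0), np.float64(0.068), np.float64(0.22)]
1 35 [np.float64(0.134), np.float64(0.047), np.float64(0.0), np.float64(0.0), np.float64(0.0), np.float64(0.0), np.float64(0.11)]
1 45 [np.float64(0.214), np.float64(0.069), np.float64(0.0), np.float64(0.0), np.float64(0.0), np.float64(0.0), np.float64(0.0)]
-1 0 [np.float64(0.0), np.float64(0.0), np.float64(0.0), np.float64(0.0), np.float64(0.182), np.float64(0.305), np.float64(0.39)]
-1 15 [np.float64(0.0), np.float64(0.0), np.float64(0.0), np.float64(0.0), np.float64(0.023), np.float64(0.177), np.float64(0.313)]
-1 25 [np.float64(0.0), np.float64(0.0), np.float64(0.0), np.float64(0.0), np.float64(0.0), np.float64(0.068), np.float64(0.22)]
-1 35 [np.float64(0.09), np.float64(0.0), np.float64(0.001), np.float64(0.0), np.float64(0.0), np.float64(0.0), np.float64(0.11)]
-1 45 [np.float64(0.179), np.float64(0.047), np.float64(0.095), np.float64(0.0), np.float64(0.0), np.float64(0.0), np.float64(0.0)]
```

```bash
cat > p2.py <<'E'
import plan; from plan import *
plan.lo[:]-=.03; plan.hi[:]+=.03
hk=np.array([.68,.146,.11]); psi=rad(-8); n=np.array([np.cos(psi),np.sin(psi),0]); d=.142
for flip in(1,-1):
   for ph in(24,28,32):
    q=Q[1].copy(); 
    if flip<0:q[6]-=3.1
    out=[];qq=[]
    L=[(np.array([.490,-.167,z]),rad(6),0) for z in(.2,.12,.04,.2)]
    for th in(0,20,40,50,55,60,65):
        c,si=np.cos(rad(th)),np.sin(rad(th)); L.append((hk+n*(-d*c+.041*si)+[0,0,d*si+.041*c],psi,rad(th)))
    for g,ps,th in L:
        t,r=pose(g,ps,th,rad(ph),flip); q,_,e=ik(t,r,q); out.append(float(round(e,3)));qq.append(q.round(2))
    print(flip,ph,out)
    if ph==28: print(np.array(qq))
E
python3 p2.py
```

```text
1 24 [0.0, 0.0, 0.01, 0.0, 0.0, 0.0, 0.0, 0.0, 0.0, 0.063, 0.14]
1 28 [0.0, 0.0, 0.0, 0.0, 0.0, 0.0, 0.0, 0.0, 0.0, 0.017, 0.095]
[[-0.28  0.05  0.73  2.25 -0.65  0.54  2.64]
 [ 0.9   0.2  -0.52  2.34 -0.67  0.28  2.71]
 [ 1.27  0.58 -1.05  2.4   1.65  0.23  0.49]
 [ 1.6   0.11 -1.24  2.25 -0.35  0.47  2.35]
 [ 0.19  0.28 -0.85  2.21  1.04  0.59 -0.01]
 [ 0.4   0.5  -1.09  1.82  0.62  1.04  0.52]
 [ 0.28  0.75 -1.05  1.37  0.5   1.53  0.69]
 [ 0.19  0.89 -1.02  1.09  0.47  1.78  0.75]
 [ 0.13  0.97 -1.    0.93  0.46  1.92  0.77]
 [-0.13  0.91 -0.28  0.79  0.    1.97  1.07]
 [-0.1   0.92 -0.33  0.77 -0.    1.97  1.06]]
1 32 [0.001, 0.0, 0.0, 0.0, 0.0, 0.0, 0.0, 0.0, 0.0, 0.0, 0.05]
-1 24 [0.0, 0.0, 0.0, 0.0, 0.0, 0.0, 0.0, 0.0, 0.0, 0.063, 0.14]
-1 28 [0.0, 0.0, 0.021, 0.0, 0.0, 0.0, 0.0, 0.0, 0.0, 0.017, 0.095]
[[-0.28  0.05  0.74  2.25 -0.65  0.54 -0.5 ]
 [-0.12  0.21  0.61  2.34 -1.11  0.46 -0.02]
 [ 0.77  0.37 -0.38  2.38 -1.29  0.15  0.25]
 [ 0.73  0.04 -0.31  2.25 -0.56  0.51 -0.59]
 [-0.86  0.21  0.34  2.2   0.55  0.38 -2.71]
 [-0.53  0.3   0.16  1.82  0.01  0.9  -2.09]
 [-0.37  0.54  0.11  1.36 -0.12  1.43 -1.95]
 [-0.31  0.71  0.09  1.09 -0.17  1.71 -1.93]
 [-0.29  0.81  0.08  0.93 -0.19  1.86 -1.93]
 [-0.13  0.9  -0.28  0.79 -0.    1.97 -2.07]
 [-0.1   0.92 -0.33  0.77 -0.    1.97 -2.08]]
-1 32 [0.0, 0.0, 0.059, 0.0, 0.0, 0.0, 0.0, 0.0, 0.0, 0.0, 0.05]
```

```bash
cat > st.py <<'E'
from h import *
from scipy.spatial.transform import Rotation as R
s=ctrl.read_state();m=R.from_quat(s['ee_rot']).as_matrix()
print('q',s['joint_pos'].round(2),'tcp',s['tcp_pos'].round(4),'y',m[:,1].round(3),'z',m[:,2].round(3),'phi',np.degrees(np.arctan2(np.hypot(*m[:2,2])*np.sign(m[0,2]),-m[2,2])).round(1),'F',s['force'].round(1),'M',s['moment'].round(2),'w',round(s['width'],4))
E
python3 -m crank '[[[0.04,-0.006,-0.06],[-0.002,0.0185,0],1],[[0.04,-0.006,-0.06],[-0.002,0.0185,0],1],[[0.04,-0.006,-0.06],[-0.002,0.0185,0],1],[[0.04,-0.006,-0.06],[-0.002,0.0185,0],1],[[0.04,-0.006,-0.06],[-0.002,0.0185,0],1],[[0.01,0,-0.02],[-0.002,0.0185,0],1],[[0,0,0],[0,0,0],1]]'; python3 st.py
```

```text
time: 3.53
tcp_pos: [0.4772, -0.1644, 0.1894]
ee_rot: [-0.055, 0.968, 0.009, 0.245]
force: [1.3, -1.1, 1.1]
width: 0.0855
finger_force: 0.0
q [-0.72 -0.03  1.17  2.33 -0.54  0.45  2.58] tcp [ 0.4772 -0.1644  0.1894] y [-0.111  0.994 -0.009] z [ 0.474  0.044 -0.88 ] phi 28.4 F [ 1.3 -1.1  1.1] M [-0.09  0.44 -0.03] w 0.0855
```

```bash
python3 -m crank '[[[0.012,0,-0.03],[0,0.005,0],1],[[0.012,0,-0.03],[0,0.005,0],1],[[0.012,0,-0.03],[0,0.005,0],1],[[0.012,0,-0.03],[0,0.005,0],1],[[0.012,0,-0.03],[0,0.005,0],1],[[0,0,-0.03],[0,0,0],1],[[0,0,0],[0,0,0],1]]'; python3 st.py
```

```text
time: 4.12
tcp_pos: [0.4893, -0.165, 0.1447]
ee_rot: [-0.054, 0.975, 0.011, 0.216]
force: [-0.2, -0.1, 0.1]
width: 0.0853
finger_force: 0.0
q [-0.11  0.15  0.54  2.3  -0.74  0.43  2.73] tcp [ 0.4893 -0.165   0.1447] y [-0.109  0.994 -0.002] z [ 0.42   0.045 -0.907] phi 25.0 F [-0.2 -0.1  0.1] M [-0.12  0.47  0.  ] w 0.0853
```

```bash
python3 -m crank '[[[0.004,0,-0.04],[-0.0005,0.005,0],1],[[0.004,0,-0.04],[-0.0005,0.005,0],1],[[0.004,0,-0.04],[-0.0005,0.005,0],1],[[0.004,0,-0.04],[0,0.005,0],1],[[0,0,-0.04],[0,0.003,0],1],[[0,0,-0.04],[0,0,0],1],[[0,0,-0.03],[0,0,0],1],[[0,0,0],[0,0,0],1]]'; python3 st.py
```

```text
time: 4.78
tcp_pos: [0.4939, -0.165, 0.0637]
ee_rot: [-0.054, 0.982, 0.01, 0.18]
force: [-0.8, -0.5, 0.1]
width: 0.0853
finger_force: 0.0
q [ 0.26  0.32  0.1   2.29 -0.75  0.28  2.73] tcp [ 0.4939 -0.165   0.0637] y [-0.11   0.994  0.   ] z [ 0.353  0.039 -0.935] phi 20.8 F [-0.8 -0.5  0.1] M [-0.09  0.37 -0.  ] w 0.0853
```

```bash
python3 -m crank '[[[0,-0.002,-0.03],[0,0,0],1],[[0,-0.002,-0.03],[0,0,0],1],[[0,0,-0.03],[0,0,0],1],[[0,0,-0.023],[0,0,0],1],[[0,0,0],[0,0,0],1]]'; python3 st.py; python3 -c "
from h import *
grab('scene','s2.png');a=cv2.imread('pics/s2.png')[220:340,270:430];cv2.imwrite('pics/c2.png',cv2.resize(a,(800,600),interpolation=2))"
```

```text
time: 5.2
tcp_pos: [0.494, -0.1666, 0.0302]
ee_rot: [-0.054, 0.982, 0.01, 0.18]
force: [0.1, 0.0, -0.5]
width: 0.085
finger_force: 0.0
q [ 0.44  0.4  -0.12  2.3  -0.74  0.16  2.73] tcp [ 0.494  -0.1666  0.0302] y [-0.11   0.994 -0.   ] z [ 0.353  0.039 -0.935] phi 20.8 F [ 0.1  0.  -0.5] M [-0.02  0.35  0.05] w 0.085
```

View pics/c2.png

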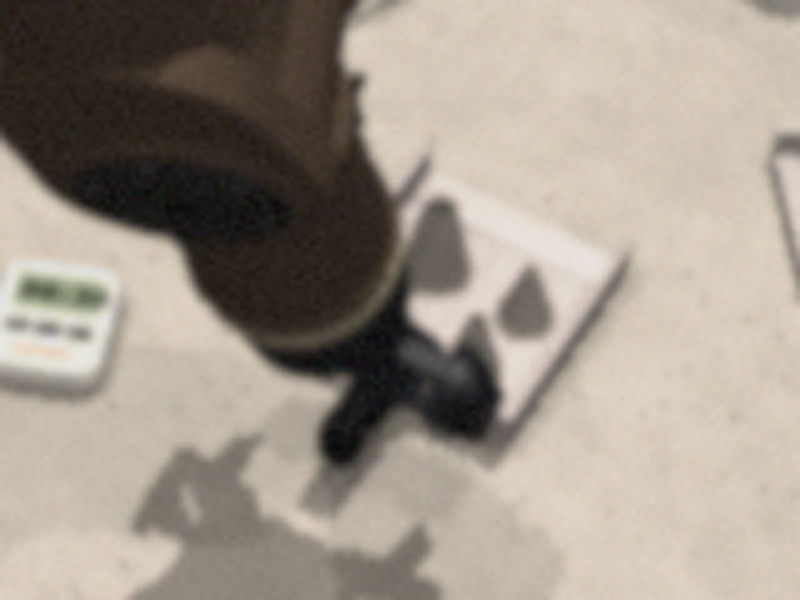

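The crop shows the fingers astride the grip, whose rear end sticks out at (340,440), with the nozzles untouched. Closing and lifting.

```bash
python3 -m crank '[[[0,0,0],[0,0,0],-1],[[0,0,0],[0,0,0],-1],[[0,0,0],[0,0,0],-1],[[0,0,0],[0,0,0],-1],[[0,0,0],[0,0,0],-1],[[0,0,0],[0,0,0],-1],[[0,0,0],[0,0,0],-1],[[0,0,0],[0,0,0],-1],[[0,0,0],[0,0,0],-1],[[0,0,0],[0,0,0],-1]]' 115; python3 st.py
python3 -m crank '[[[0,0,0.01],[0,0,0],-1],[[0,0,0.02],[0,0,0],-1],[[0,0,0.03],[0,0,0],-1],[[0,0,0.04],[0,0,0],-1],[[0,0,0.04],[0,0,0],-1],[[0,0,0.03],[0,0,0],-1],[[0,0,0.01],[0,0,0],-1],[[0,0,0],[0,0,0],-1],[[0,0,0],[0,0,0],-1]]'; python3 st.py
python3 -c "
from h import *
grab('scene','s3.png')
a=cv2.imread('pics/s3.png')[200:340,250:430];cv2.imwrite('pics/c3.png',cv2.resize(a,(770,600),interpolation=2))"
```

```text
time: 6.08
tcp_pos: [0.4939, -0.1664, 0.0303]
ee_rot: [-0.054, 0.982, 0.01, 0.181]
force: [0.4, -1.2, -0.4]
width: 0.0001
finger_force: 0.0
q [ 0.44  0.4  -0.13  2.3  -0.74  0.16  2.73] tcp [ 0.4939 -0.1664  0.0303] y [-0.11   0.994  0.001] z [ 0.354  0.04  -0.934] phi 20.9 F [ 0.4 -1.2 -0.4] M [-0.07  0.34 -0.02] w 0.0001
time: 6.83
tcp_pos: [0.494, -0.1662, 0.0843]
ee_rot: [-0.054, 0.982, 0.01, 0.181]
force: [-0.1, -0.0, 0.4]
width: -0.0002
finger_force: 0.0
q [ 0.27  0.28  0.08  2.27 -0.61  0.32  2.59] tcp [ 0.494  -0.1662  0.0843] y [-0.11   0.994  0.001] z [ 0.354  0.04  -0.934] phi 20.9 F [-0.1 -0.   0.4] M [-0.07  0.39 -0.01] w -0.0002
```

View pics/c3.png

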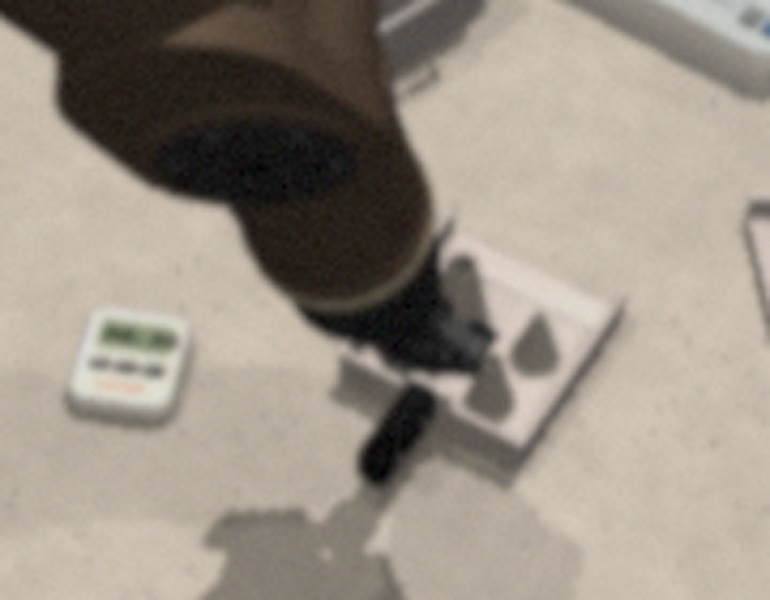

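```bash
python3 - <<'E'
from h import *
S=ld('s2.png');S3=ld('s3.png')
for p in([.494,-.1666,.03],[.490,-.1666,.04],[.49,-.217,.03],[.49,-.117,.03],[.485,-.167,.04]):print(p,proj(S,p).round(1),((proj(S,p)-[270,220])*5).round(0))
print('tcp3 in c3',((proj(S3,[.494,-.1662,.0843])-[250,200])*770/180).round(0))
T=grab('top','t3.png');print(proj(T,[.494,-.1662,.0843]),proj(T,[.485,-.167,.04]))
b=T['img'][220:300,320:420];cv2.imwrite('pics/c3t.png',cv2.cvtColor(cv2.resize(b,(750,600),interpolation=2),4))
print(S['cam_to_world'].round(3).tolist(),T['cam_to_world'].round(3).tolist())
E
```

```text
[0.494, -0.1666, 0.03] [344.9 300.8] [375. 404.]
[0.49, -0.1666, 0.04] [344.1 299.4] [370. 397.]
[0.49, -0.217, 0.03] [361.  313.2] [455. 466.]
[0.49, -0.117, 0.03] [327.7 291.1] [288. 355.]
[0.485, -0.167, 0.04] [342.9 300.9] [365. 404.]
tcp3 in c3 [409. 373.]
[371.66907335 264.06234274] [370.06190961 269.93381543]
[[0.634, -0.578, 0.514, -0.065], [-0.773, -0.474, 0.421, -0.55], [0.001, -0.664, -0.748, 1.005], [0.0, 0.0, 0.0, 1.0]] [[-0.039, -0.976, 0.215, 0.328], [-0.999, 0.037, -0.012, -0.012], [0.004, -0.215, -0.977, 1.203], [0.0, 0.0, 0.0, 1.0]]
```

View pics/c3t.png

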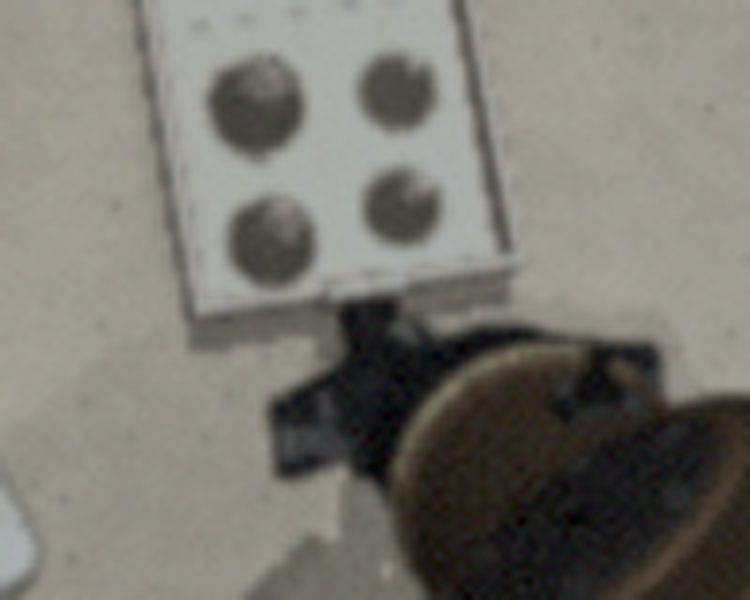

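The top crop shows the pan and its grip at (370,400) unmoved, and the gripper read width 0, so nothing was grasped. I'll raise the tool clear and check where the fingers really are against the projected TCP, both closed and open.

```bash
python3 -m crank '[[[0,0,0.08],[0,0,0],-1],[[-0.03,0.05,0.08],[0,0,0],-1],[[-0.03,0.05,0.08],[0,0,0],-1],[[-0.03,0.05,0.08],[0,0,0],-1],[[0,0,0],[0,0,0],-1],[[0,0,0],[0,0,0],-1]]' >/dev/null; python3 st.py
cat > pan4.py <<'E'
from h import *
import sys
def panel(n,f,w=80,h=60):
    d=grab(n,f);t=ctrl.read_state()['tcp_pos'];u=proj(d,t);x,y=int(u[0])-w//2,int(u[1])-h//2
    x=min(max(x,0),640-w);y=min(max(y,0),480-h)
    a=cv2.resize(cv2.imread('pics/'+f)[y:y+h,x:x+w],(400,300),interpolation=2)
    cv2.circle(a,(int((u[0]-x+.5)*400/w),int((u[1]-y+.5)*300/h)),3,(0,0,255),-1);return a
E
python3 -c "
from pan4 import *
cv2.imwrite('pics/p_a.png',np.hstack([panel('scene','s4.png'),panel('top','t4.png')]))"
python3 -m crank '[[[0,0,0],[0,0,0],1],[[0,0,0],[0,0,0],1],[[0,0,0],[0,0,0],1],[[0,0,0],[0,0,0],1],[[0,0,0],[0,0,0],1],[[0,0,0],[0,0,0],1],[[0,0,0],[0,0,0],1],[[0,0,0],[0,0,0],1]]'
python3 -c "
from pan4 import *
b=np.hstack([panel('scene','s5.png'),panel('top','t5.png')])
cv2.imwrite('pics/p4.png',np.vstack([cv2.imread('pics/p_a.png'),b]))"
```

```text
q [ 0.02  0.03  0.24  2.25 -0.27  0.53  2.15] tcp [ 0.4674 -0.1206  0.1812] y [-0.112  0.994  0.   ] z [ 0.356  0.04  -0.934] phi 21.0 F [-0.3 -0.6 -0.1] M [-0.11  0.34 -0.02] w -0.0004
time: 8.2
tcp_pos: [0.467, -0.1214, 0.1803]
ee_rot: [-0.054, 0.982, 0.01, 0.181]
force: [0.4, -0.3, 0.1]
width: 0.0857
finger_force: 0.0
```

View pics/p4.png

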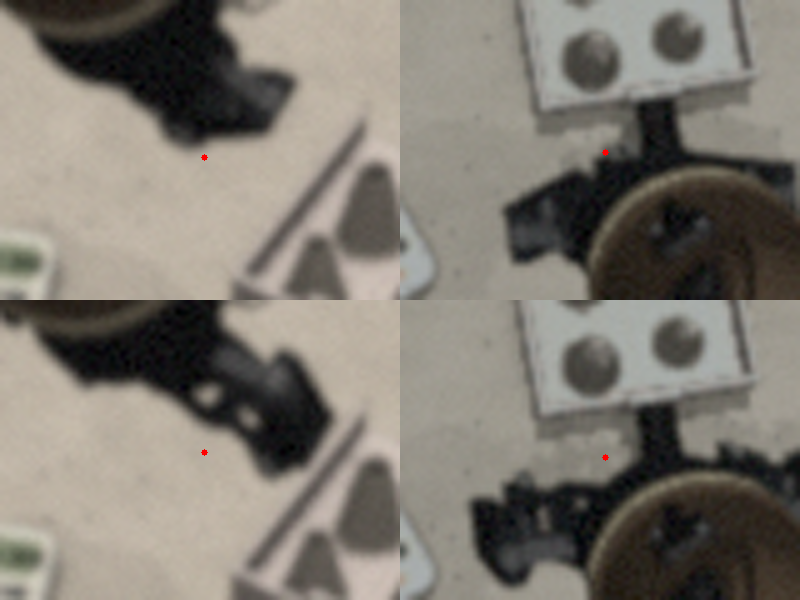

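In the closed scene panel the fingertips end at (190,140), above the projected TCP dot at (204,157). In the top panel they end at about (605–620,152), level with the dot. I'll triangulate the tip.

```bash
python3 - <<'E'
from h import *
S=ld('s4.png');T=ld('t4.png');t=np.array([.4674,-.1206,.1812]);z=np.array([.356,.04,-.934])
for k in(0,8,-11,-20,-30,-40):
    print(k,(proj(S,t+z*k/1000)-proj(S,t))*5,(proj(T,t+z*k/1000)-proj(T,t))*5)
for ds,dt in(((-14,-17),(5,0)),((-14,-17),(15,-2)),((-10,-12),(0,5))):
    p,e=tri(T,proj(T,t)+np.array(dt)/5,S,proj(S,t)+np.array(ds)/5);print(p-t,e)
# changed pixels closed/open
for a,b in(('s4.png','s5.png'),('t4.png','t5.png')):
    m=np.abs(ld(a)['img'].astype(int)-ld(b)['img']).max(2)>40; y,x=np.nonzero(m);print(a,x.min(),x.max(),y.min(),y.max(),m.sum())
E
```

```text
0 [0. 0.] [0. 0.]
8 [3.4693903 6.692474 ] [-2.59529917 -3.75466487]
-11 [-4.84717226 -9.35022338] [3.63430876 5.25781828]
-20 [ -8.88072978 -17.13097921] [6.66603235 9.64386601]
-30 [-13.43575518 -25.91764959] [10.09786694 14.60876135]
-40 [-18.06987558 -34.85689471] [13.59821073 19.67277016]
[-0.0043229   0.00104221  0.01572576] 0.005257542530561757
[-0.00551864 -0.00206619  0.0199119 ] 0.008686467483366416
[-0.00419487  0.00160721  0.01094619] 0.0009445938576394255
s4.png 22 349 131 361 1101
t4.png 329 444 267 477 610
```

```bash
python3 - <<'E'
from h import *
t=np.array([.4674,-.1206,.1812]);z=np.array([.356,.04,-.934]);yv=np.array([-.112,.994,0])
for a,o,n in(('s4.png','scene0.png','S'),('t4.png','top0.png','T')):
    A=ld(a);O=ld(o);df=np.abs(cv2.GaussianBlur(A['img'],(3,3),0).astype(int)-cv2.GaussianBlur(O['img'],(3,3),0)).max(2)
    for w in(-8,0,8):
        print(n,w,[(k,int(df[tuple(proj(A,t+z*k/1000+yv*w/1000).round().astype(int)[::-1])])) for k in range(-40,25,4)])
E
```

```text
S -8 [(-40, 142), (-36, 130), (-32, 90), (-28, 90), (-24, 47), (-20, 3), (-16, 3), (-12, 20), (-8, 28), (-4, 28), (0, 29), (4, 28), (8, 28), (12, 27), (16, 27), (20, 27), (24, 27)]
S 0 [(-40, 135), (-36, 135), (-32, 125), (-28, 121), (-24, 121), (-20, 108), (-16, 80), (-12, 80), (-8, 28), (-4, 4), (0, 4), (4, 24), (8, 27), (12, 26), (16, 26), (20, 26), (24, 26)]
S 8 [(-40, 136), (-36, 140), (-32, 140), (-28, 132), (-24, 119), (-20, 106), (-16, 108), (-12, 93), (-8, 68), (-4, 78), (0, 43), (4, 8), (8, 8), (12, 16), (16, 27), (20, 27), (24, 29)]
T -8 [(-40, 94), (-36, 94), (-32, 80), (-28, 80), (-24, 98), (-20, 81), (-16, 81), (-12, 76), (-8, 76), (-4, 76), (0, 61), (4, 56), (8, 34), (12, 34), (16, 34), (20, 7), (24, 7)]
T 0 [(-40, 127), (-36, 121), (-32, 123), (-28, 108), (-24, 108), (-20, 108), (-16, 89), (-12, 89), (-8, 89), (-4, 64), (0, 48), (4, 26), (8, 26), (12, 12), (16, 2), (20, 2), (24, 2)]
T 8 [(-40, 103), (-36, 103), (-32, 94), (-28, 94), (-24, 58), (-20, 46), (-16, 46), (-12, 30), (-8, 13), (-4, 13), (0, 6), (4, 6), (8, 1), (12, 1), (16, 1), (20, 6), (24, 4)]
```

```bash
python3 -m crank '[[[0.026,-0.05,-0.07],[0,0,0],1],[[0.026,-0.05,-0.07],[0,0,0],1],[[0.026,-0.05,-0.07],[0,0,0],1],[[0,0,-0.05],[0,0,0],1],[[0,0,-0.05],[0,0,0],1],[[0,0,-0.05],[0,0,0],1],[[0,0,-0.05],[0,0,0],1],[[0,0,-0.05],[0,0,0],1],[[0,0,-0.04],[0,0,0],1],[[0,0,0],[0,0,0],1]]'>/dev/null; python3 st.py
python3 -m crank '[[[0,0,-0.02],[0,0,0],1],[[0,0,-0.015],[0,0,0],1],[[0,0,-0.015],[0,0,0],1],[[0,0,0],[0,0,0],1]]'; python3 st.py
```

```text
q [ 0.47  0.4  -0.15  2.31 -0.72  0.15  2.72] tcp [ 0.4892 -0.1662  0.0283] y [-0.109  0.994  0.003] z [ 0.351  0.041 -0.935] phi 20.7 F [-0.5  0.5  0.7] M [-0.11  0.34 -0.06] w 0.0851
time: 9.47
tcp_pos: [0.4914, -0.1672, 0.0177]
ee_rot: [-0.054, 0.982, 0.011, 0.179]
force: [0.0, 0.1, -0.2]
width: 0.0852
finger_force: 0.0
q [ 0.49  0.43 -0.18  2.31 -0.74  0.12  2.74] tcp [ 0.4914 -0.1672  0.0177] y [-0.111  0.994  0.002] z [ 0.35   0.041 -0.936] phi 20.7 F [ 0.   0.1 -0.2] M [-0.03  0.34 -0.05] w 0.0852
```

```bash
python3 -m crank '[[[0,0,0],[-0.0012,0.011,0],1],[[0,0,-0.01],[-0.0012,0.011,0],1],[[0,0,-0.01],[0,0,0],1],[[0,0,0],[0,0,0],1]]' >/dev/null; python3 st.py
python3 -m crank '[[[0,0,0],[0,0,0],-1],[[0,0,0],[0,0,0],-1],[[0,0,0],[0,0,0],-1],[[0,0,0],[0,0,0],-1],[[0,0,0],[0,0,0],-1],[[0,0,0],[0,0,0],-1],[[0,0,0],[0,0,0],-1],[[0,0,0],[0,0,0],-1],[[0,0,0],[0,0,0],-1],[[0,0,0],[0,0,0],-1]]' 115; python3 st.py
```

```text
q [ 0.29  0.43  0.03  2.27 -0.67  0.22  2.65] tcp [ 0.492  -0.1661  0.0118] y [-0.114  0.994  0.001] z [ 0.286  0.034 -0.958] phi 16.8 F [ 0.1 -0.4 -0.8] M [-0.02  0.28  0.02] w 0.0852
time: 10.63
tcp_pos: [0.4909, -0.1669, 0.0119]
ee_rot: [-0.054, 0.988, 0.009, 0.145]
force: [-2.8, 1.0, 6.8]
width: 0.017
finger_force: 112.3
q [ 0.29  0.43  0.03  2.27 -0.67  0.22  2.64] tcp [ 0.4909 -0.1669  0.0119] y [-0.11   0.994  0.003] z [ 0.285  0.034 -0.958] phi 16.7 F [-2.8  1.   6.8] M [0.25 0.49 0.15] w 0.017
```

Grasped: width 17 mm, 112 N. Lifting it a little to check.

```bash
python3 -m crank '[[[0,0,0.01],[0,0,0],-1],[[0,0,0.02],[0,0,0],-1],[[0,0,0.03],[0,0,0],-1],[[0,0,0.03],[0,0,0],-1],[[0,0,0.03],[0,0,0],-1],[[0,0,0.03],[0,0,0],-1],[[0,0,0.01],[0,0,0],-1],[[0,0,0],[0,0,0],-1],[[0,0,0],[0,0,0],-1]]'; python3 st.py; python3 - <<'E'
from h import *
T=ld('top0.png')
for n,u in(('B left',(382,171)),('B front?',(407,194)),('handle',(303,190)),('handle2',(297,212)),('timer r',(327,292)),('timer top',(310,275)),('scale',(296,146)),('tub shadow',(293,212))):print(n,onz(T,u,0).round(3),onz(T,u,.1).round(3))
# scene pan corners now
grab('scene','s6.png');grab('top','t6.png')
a=cv2.resize(cv2.imread('pics/s6.png')[200:320,290:450],(400,300),interpolation=2);b=cv2.resize(cv2.imread('pics/t6.png')[190:310,300:460],(400,300),interpolation=2)
cv2.imwrite('pics/c6.png',np.hstack([a,b]))
E
```

```text
time: 11.38
tcp_pos: [0.4908, -0.1668, 0.0595]
ee_rot: [-0.055, 0.988, 0.009, 0.145]
force: [-0.7, 0.4, -4.0]
width: 0.0164
finger_force: 112.8
q [ 0.17  0.34  0.19  2.25 -0.57  0.35  2.53] tcp [ 0.4908 -0.1668  0.0595] y [-0.111  0.994  0.003] z [ 0.285  0.034 -0.958] phi 16.7 F [-0.7  0.4 -4. ] M [-0.11  0.88  0.06] w 0.0164
B left [ 0.777 -0.226  0.   ] [ 0.74  -0.208  0.1  ]
B front? [ 0.705 -0.292  0.   ] [ 0.673 -0.269  0.1  ]
handle [0.728 0.005 0.   ] [0.695 0.003 0.1  ]
handle2 [0.663 0.024 0.   ] [0.635 0.021 0.1  ]
timer r [ 0.435 -0.051  0.   ] [ 0.426 -0.048  0.1  ]
timer top [ 0.483 -0.007  0.   ] [ 0.47  -0.007  0.1  ]
scale [0.864 0.021 0.   ] [0.819 0.018 0.1  ]
tub shadow [0.664 0.035 0.   ] [0.636 0.031 0.1  ]
```

View pics/c6.png

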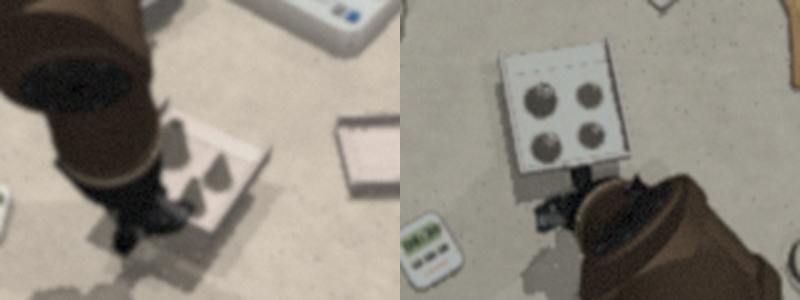

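The pan is lifted, level, with the nozzles standing in it. This grasp pitch (17°) would limit the tipping to about 50°, so I'm checking whether a regrasp further out would allow a steeper one.

```bash
cat > p3.py <<'E'
import plan; from plan import *
plan.lo[:]-=.03; plan.hi[:]+=.03
import plan
def pose2(g,psi,th,ph,flip):
    t,r=pose(g,psi,th,ph,flip); return t+.018*r.as_matrix()[:,2],r
hk=np.array([.68,.146,.11]); psi=rad(-8); n=np.array([np.cos(psi),np.sin(psi),0]); d=.148
for ps0,G in((-10,(.56,-.105)),(-6,(.57,-.12)),(-10,(.60,-.105))):
  for ph in(30,37,43):
    q=Q[1].copy(); out=[];qq=[]
    L=[(np.array([*G,z]),rad(ps0),0) for z in(.2,.04,.2)]
    for th in(0,30,50,60,65,70):
        c,si=np.cos(rad(th)),np.sin(rad(th)); L.append((hk+n*(-d*c+.041*si)+[0,0,d*si+.041*c],psi,rad(th)))
    for g,ps,th in L:
        t,r=pose2(g,ps,th,rad(ph),1); q,_,e=ik(t,r,q); out.append(float(round(e,3)));qq.append(q.round(2))
    print(ps0,G,ph,out)
    if ph==37: print(np.array(qq))
E
python3 p3.py
```

```text
-10 (0.56, -0.105) 30 [0.0, 0.1, 0.0, 0.0, 0.0, 0.0, 0.0, 0.044, 0.121]
-10 (0.56, -0.105) 37 [0.0, 0.205, 0.0, 0.0, 0.0, 0.0, 0.0, 0.0, 0.043]
[[-0.61  0.13  0.78  2.31 -0.94  0.15  2.44]
 [-0.23  0.44  0.39  2.24 -1.27  0.15  2.71]
 [-0.61  0.13  0.78  2.31 -0.95  0.15  2.44]
 [-1.63  0.51  1.27  2.32 -1.06  0.16  1.91]
 [-1.25  0.65  1.29  1.77 -0.69  1.12  1.66]
 [-0.87  0.83  1.12  1.3  -0.7   1.67  1.64]
 [-0.68  0.94  1.04  1.02 -0.74  1.93  1.59]
 [-0.47  0.91  0.59  0.85 -0.5   1.97  1.4 ]
 [-0.13  0.93 -0.28  0.75 -0.    1.97  1.08]]
-10 (0.56, -0.105) 43 [0.0, 0.0, 0.0, 0.0, 0.0, 0.0, 0.0, 0.0, 0.0]
-6 (0.57, -0.12) 30 [0.0, 0.097, 0.0, 0.0, 0.0, 0.0, 0.0, 0.044, 0.121]
-6 (0.57, -0.12) 37 [0.0, 0.0, 0.0, 0.0, 0.0, 0.0, 0.0, 0.0, 0.043]
[[-0.12  0.13  0.33  2.28 -0.97  0.18  2.58]
 [ 1.11  0.95 -1.24  2.39  2.17  0.8  -0.19]
 [ 1.24  0.3  -1.24  2.28  1.18  0.24  0.49]
 [ 0.36  0.46 -1.17  2.33  1.58  0.81 -0.53]
 [ 0.46  0.62 -1.24  1.77  0.74  1.15  0.44]
 [ 0.3   0.86 -1.19  1.3   0.61  1.62  0.63]
 [ 0.19  0.98 -1.15  1.02  0.58  1.86  0.7 ]
 [ 0.1   1.02 -1.03  0.85  0.5   1.97  0.78]
 [-0.13  0.93 -0.28  0.75  0.    1.97  1.08]]
-6 (0.57, -0.12) 43 [0.075, 0.0, 0.0, 0.0, 0.0, 0.0, 0.0, 0.0, 0.0]
-10 (0.6, -0.105) 30 [0.0, 0.073, 0.0, 0.0, 0.0, 0.0, 0.0, 0.044, 0.121]
-10 (0.6, -0.105) 37 [0.0, 0.179, 0.0, 0.001, 0.0, 0.0, 0.0, 0.0, 0.043]
[[-0.36  0.19  0.51  2.22 -0.75  0.15  2.22]
 [-0.22  0.49  0.37  2.17 -1.29  0.15  2.71]
 [-0.53  0.21  0.7   2.22 -0.96  0.18  2.43]
 [-1.38  0.32  0.88  2.32  1.01  0.15 -0.13]
 [-0.68  0.34  0.37  1.77 -0.09  0.94  1.16]
 [-0.47  0.6   0.3   1.3  -0.23  1.49  1.28]
 [-0.39  0.77  0.27  1.02 -0.27  1.77  1.29]
 [-0.34  0.87  0.25  0.85 -0.3   1.92  1.27]
 [-0.13  0.93 -0.28  0.75 -0.    1.97  1.08]]
-10 (0.6, -0.105) 43 [0.0, 0.0, 0.0, 0.0, 0.0, 0.0, 0.0, 0.0, 0.0]
```

```bash
python3 -m crank '[[[0,0,0.03],[0,0,0],-1],[[0,0,0.05],[0,0,0],-1],[[0,0,0.06],[0,0,0],-1],[[0,0,0.06],[0,0,0],-1],[[0,0,0.06],[0,0,0],-1],[[0,0,0.05],[0,0,0],-1],[[0,0,0.03],[0,0,0],-1],[[0,0.01,0.01],[0,0,0],-1],[[0.005,0.02,0],[0,0,-0.002],-1],[[0.007,0.035,0],[0,0,-0.003],-1],[[0.007,0.045,0],[0,0,-0.0034],-1],[[0.007,0.045,0],[0,0,-0.0034],-1]]' >/dev/null
python3 -m crank '[[[0.007,0.045,0],[0,0,-0.0034],-1],[[0.007,0.045,0],[0,0,-0.0034],-1],[[0.007,0.045,0],[0,0,-0.0034],-1],[[0.007,0.045,0],[0,0,-0.0034],-1],[[0.007,0.045,0],[0,0,-0.0034],-1],[[0.007,0.045,0],[0,0,-0.0034],-1],[[0.007,0.045,0],[0,0,-0.0034],-1],[[0.007,0.045,0],[0,0,-0.0034],-1],[[0.007,0.045,0],[0,0,-0.0034],-1],[[0.007,0.045,0],[0,0,-0.0034],-1],[[0.007,0.035,0],[0,0,-0.0034],-1],[[0.007,0.025,0],[0,0,-0.0034],-1]]'; python3 st.py
```

```text
time: 13.48
tcp_pos: [0.5232, 0.034, 0.1636]
ee_rot: [0.027, 0.989, -0.003, 0.144]
force: [-0.2, 0.2, -3.9]
width: 0.0168
finger_force: 113.0
q [-0.5   0.15  0.31  2.15  0.04  0.57  1.29] tcp [0.5232 0.034  0.1636] y [0.054 0.999 0.003] z [ 0.285 -0.013 -0.958] phi 16.6 F [-0.2  0.2 -3.9] M [ 0.02  0.89 -0.06] w 0.0168
```

```bash
python3 -m crank '[[[0.005,0.03,0],[0,0,-0.0025],-1],[[0.006,0.045,0],[0,0,-0.0025],-1],[[0.006,0.045,0],[0,0,-0.0025],-1],[[0.006,0.045,0],[0,0,-0.0025],-1],[[0.006,0.045,0],[0,0,-0.0025],-1],[[0.006,0.045,0],[0,0,-0.0025],-1],[[0.006,0.045,0],[0,0,-0.0025],-1],[[0.006,0.045,0],[0,0,-0.0025],-1],[[0.006,0.045,0],[0,0,-0.0025],-1],[[0.005,0.03,0],[0,0,-0.0025],-1],[[0.002,0.013,0],[0,0,-0.002],-1],[[0,0,0],[0,0,0],-1]]' >/dev/null; python3 st.py
python3 - <<'E'
from h import *
a=grab('scene','s7.png');b=grab('top','t7.png')
A=cv2.resize(cv2.imread('pics/s7.png')[110:290,240:400],(530,596),interpolation=2)
t=proj(b,[.68,.146,.118]).astype(int);print(t)
x,y=t[0]-60,t[1]-50
B=cv2.resize(cv2.imread('pics/t7.png')[y:y+266,x:x+120],(269,596),interpolation=2)
B=cv2.resize(cv2.imread('pics/t7.png')[125:245,195:315],(400,400),interpolation=2);A=cv2.resize(cv2.imread('pics/s7.png')[120:240,260:380],(400,400),interpolation=2)
cv2.imwrite('pics/c7.png',np.hstack([A,B]))
E
```

```text
q [-0.76  0.23  0.3   2.04  0.16  0.64  0.85] tcp [0.5415 0.1635 0.1638] y [0.138 0.99  0.002] z [ 0.284 -0.037 -0.958] phi 16.6 F [-0.2 -0.5 -4.5] M [0.15 0.85 0.02] w 0.0171
[247 195]
```

View pics/c7.png

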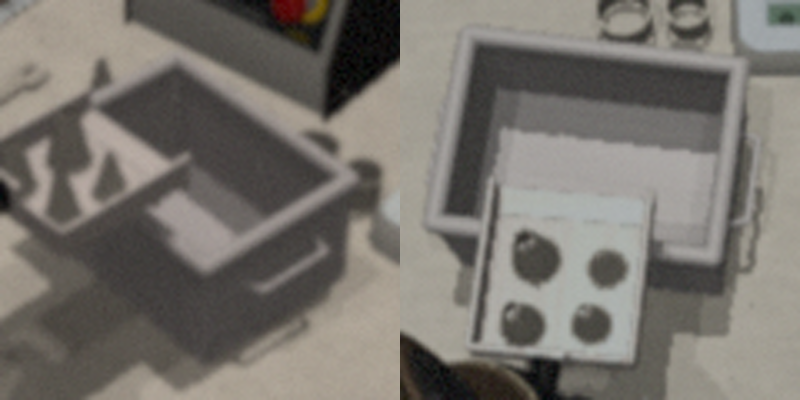

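```bash
python3 - <<'E'
from h import *
from scipy.ndimage import map_coordinates as mc
T7=ld('t7.png');S7=ld('s7.png');T=ld('top0.png');S=ld('scene0.png')
def bead(d):
    g=d['img'].mean(2); out=[]
    n=np.array([np.cos(np.radians(-8)),np.sin(np.radians(-8)),0]); y=np.array([-n[1],n[0],0])
    for w in np.arange(-.08,.081,.02):
        ks=np.arange(-.03,.0301,.001); uv=np.array([proj(d,np.array([.68,.146,.11])+y*w+n*k) for k in ks])
        v=mc(g,[uv[:,1],uv[:,0]],order=1); th=(v.max()+np.median(np.sort(v)[:15]))/2
        i=v[15:46].argmax()+15; a=i
        while a>0 and v[a]>th:a-=1
        b=i
        while b<60 and v[b]>th:b+=1
        out.append((round(w,2),round(1000*(ks[a]+ks[b])/2,1),b-a))
    return out
print('T',bead(T));print('S',bead(S)); print('T7',bead(T7))
for nm,a,b,yy in(('L',(222.6,179),(289.4,146.4),.06),('R',(270.6,182.9),(316.4,166.5),-.06)):
    p,e=tri(T7,a,S7,b);print(nm,p.round(4),e, onz(T7,a,.185).round(3),onz(S7,b,.185).round(3))
n=np.array([np.cos(np.radians(-8)),np.sin(np.radians(-8)),0]); y=np.array([-n[1],n[0],0])
for w in(.06,-.06):print('exp',(np.array([.6803,.1455,.151])+n*.017+y*w+[0,0,.034]).round(4))
E
```

```text
T [(np.float64(-0.08), np.float64(10.5), np.int64(39)), (np.float64(-0.06), np.float64(10.5), np.int64(39)), (np.float64(-0.04), np.float64(11.0), np.int64(38)), (np.float64(-0.02), np.float64(11.0), np.int64(38)), (np.float64(0.0), np.float64(11.5), np.int64(37)), (np.float64(0.02), np.float64(11.5), np.int64(37)), (np.float64(0.04), np.float64(12.0), np.int64(36)), (np.float64(0.06), np.float64(12.0), np.int64(36)), (np.float64(0.08), np.float64(2.0), np.int64(14))]
S [(np.float64(-0.08), np.float64(11.0), np.int64(38)), (np.float64(-0.06), np.float64(11.5), np.int64(37)), (np.float64(-0.04), np.float64(11.5), np.int64(37)), (np.float64(-0.02), np.float64(11.5), np.int64(37)), (np.float64(0.0), np.float64(11.5), np.int64(37)), (np.float64(0.02), np.float64(2.0), np.int64(16)), (np.float64(0.04), np.float64(2.0), np.int64(16)), (np.float64(0.06), np.float64(3.0), np.int64(16)), (np.float64(0.08), np.float64(3.0), np.int64(16))]
T7 [(np.float64(-0.08), np.float64(10.0), np.int64(40)), (np.float64(-0.06), np.float64(17.0), np.int64(26)), (np.float64(-0.04), np.float64(8.0), np.int64(44)), (np.float64(-0.02), np.float64(11.0), np.int64(38)), (np.float64(0.0), np.float64(-7.0), np.int64(6)), (np.float64(0.02), np.float64(12.5), np.int64(35)), (np.float64(0.04), np.float64(16.0), np.int64(28)), (np.float64(0.06), np.float64(-1.5), np.int64(5)), (np.float64(0.08), np.float64(1.5), np.int64(15))]
L [0.7054 0.195  0.1834] 0.007551801755097653 [0.702 0.197 0.185] [0.707 0.192 0.185]
R [0.6861 0.08   0.1884] 8.988169995505114e-05 [0.687 0.08  0.185] [0.689 0.083 0.185]
exp [0.7055 0.2026 0.185 ]
exp [0.6888 0.0837 0.185 ]
```

The left panel (scene) shows the pan level over the near rim, its right front wall top at (188,155). The right panel (top) shows it centred on the rim with four upright nozzles. Measured wall corners agree with the expected ones to 2 mm, and the rim needs only +1 mm x and −1° yaw. Lowering.

```bash
python3 -m crank '[[[0.003,0,-0.01],[0,0,-0.0055],-1],[[0,0,-0.02],[0,0,0],-1],[[0,0,-0.02],[0,0,0],-1],[[0,0,-0.02],[0,0,0],-1],[[0,0,-0.02],[0,0,0],-1],[[0,0,-0.015],[0,0,0],-1],[[0,0,-0.01],[0,0,0],-1],[[0,0,-0.01],[0,0,0],-1],[[0,0,0],[0,0,0],-1]]' ; python3 st.py
python3 -m crank '[[[0,0,-0.007],[0,0,0],-1],[[0,0,-0.005],[0,0,0],-1],[[0,0,0],[0,0,0],-1],[[0,0,0],[0,0,0],-1]]' ; python3 st.py
```

```text
time: 15.33
tcp_pos: [0.5426, 0.1624, 0.1265]
ee_rot: [0.078, 0.986, -0.01, 0.144]
force: [-0.7, 0.5, -2.3]
width: 0.0171
finger_force: 113.3
q [-0.76  0.29  0.31  2.08  0.16  0.55  0.82] tcp [0.5426 0.1624 0.1265] y [0.156 0.988 0.002] z [ 0.283 -0.043 -0.958] phi 16.6 F [-0.7  0.5 -2.3] M [ 0.08  0.92 -0.13] w 0.0171
time: 15.67
tcp_pos: [0.5422, 0.1631, 0.1237]
ee_rot: [0.077, 0.986, -0.01, 0.144]
force: [-8.1, 1.0, 3.3]
width: 0.0169
finger_force: 114.1
q [-0.76  0.29  0.31  2.08  0.15  0.54  0.82] tcp [0.5422 0.1631 0.1237] y [0.156 0.988 0.003] z [ 0.283 -0.042 -0.958] phi 16.6 F [-8.1  1.   3.3] M [ 0.07  1.58 -0.28] w 0.0169
```

```bash
python3 -m crank '[[[-0.007,0.001,0],[0,0,0],-1],[[0,0,0],[0,0,0],-1],[[0,0,0],[0,0,0],-1]]' >/dev/null; python3 st.py;  python3 - <<'E'
from h import *
S=grab('scene','s8.png');T=grab('top','t8.png')
n=np.array([np.cos(np.radians(-9)),np.sin(np.radians(-9)),0]); y=np.array([-n[1],n[0],0])
a=cv2.imread('pics/s8.png')[110:230,230:390];b=cv2.imread('pics/t8.png')[150:270,190:350]
cv2.imwrite('pics/c8.png',np.hstack([cv2.resize(x,(400,300),interpolation=2) for x in(a,b)]))
E
```

```text
q [-0.76  0.29  0.31  2.09  0.16  0.54  0.81] tcp [0.5412 0.1629 0.1238] y [0.156 0.988 0.003] z [ 0.285 -0.042 -0.958] phi 16.7 F [-0.7  0.9 -2.7] M [0.18 0.68 0.03] w 0.0167
```

```bash
python3 - <<'E'
import numpy as np
n=np.array([.988,-.156,0])
def P(t,r=(-.1407,.0138)):
    c,s=np.cos(np.radians(t)),np.sin(np.radians(t)); return n*(r[0]*c+r[1]*s)+np.array([0,0,-r[0]*s+r[1]*c])
for t in range(0,80,5): print(t,(P(t)+[.681,.146,.11]).round(4),'per half-row',((P(t+5)-P(t))/.3/2).round(4))
E
```

```text
0 [0.542  0.1679 0.1238] per half-row [ 0.0029 -0.0005  0.0204]
5 [0.5437 0.1677 0.136 ] per half-row [ 0.0046 -0.0007  0.02  ]
10 [0.5465 0.1672 0.148 ] per half-row [ 0.0063 -0.001   0.0195]
15 [0.5503 0.1666 0.1597] per half-row [ 0.008  -0.0013  0.0189]
20 [0.555  0.1659 0.1711] per half-row [ 0.0096 -0.0015  0.0181]
25 [0.5608 0.165  0.182 ] per half-row [ 0.0111 -0.0018  0.0172]
30 [0.5674 0.1639 0.1923] per half-row [ 0.0125 -0.002   0.0162]
35 [0.5749 0.1627 0.202 ] per half-row [ 0.0139 -0.0022  0.015 ]
40 [0.5833 0.1614 0.211 ] per half-row [ 0.0151 -0.0024  0.0137]
45 [0.5923 0.16   0.2192] per half-row [ 0.0162 -0.0026  0.0123]
50 [0.6021 0.1585 0.2267] per half-row [ 0.0172 -0.0027  0.0109]
55 [0.6124 0.1568 0.2332] per half-row [ 0.0181 -0.0029  0.0093]
60 [0.6233 0.1551 0.2387] per half-row [ 0.0188 -0.003   0.0077]
65 [0.6346 0.1533 0.2433] per half-row [ 0.0194 -0.0031  0.006 ]
70 [0.6463 0.1515 0.2469] per half-row [ 0.0199 -0.0031  0.0042]
75 [0.6582 0.1496 0.2495] per half-row [ 0.0202 -0.0032  0.0025]
```

```bash
python3 -m crank '[[[0.003,-0.0005,0.0204],[0.0022,0.0137,0],-1],[[0.003,-0.0005,0.0204],[0.0022,0.0137,0],-1],[[0.0046,-0.0007,0.02],[0.0022,0.0137,0],-1],[[0.0046,-0.0007,0.02],[0.0022,0.0137,0],-1],[[0.0063,-0.001,0.0195],[0.0022,0.0137,0],-1],[[0.0063,-0.001,0.0195],[0.0022,0.0137,0],-1],[[0.008,-0.0013,0.0189],[0.0022,0.0137,0],-1],[[0.008,-0.0013,0.0189],[0.0022,0.0137,0],-1],[[0,0,0],[0,0,0],-1]]' 117; python3 st.py
```

```text
time: 16.77
tcp_pos: [0.5558, 0.16, 0.1712]
ee_rot: [0.08, 0.996, 0.004, -0.029]
force: [-2.2, 1.1, -2.3]
width: 0.0167
finger_force: 115.0
q [-0.5   0.42  0.21  1.69 -0.13  1.09  1.17] tcp [0.5558 0.16   0.1712] y [0.159 0.987 0.004] z [-0.057  0.013 -0.998] phi -3.4 F [-2.2  1.1 -2.3] M [ 0.12  0.67 -0.07] w 0.0167
```

```bash
python3 -m crank '[[[0.0096,-0.0015,0.0181],[0.0022,0.0137,0],-1],[[0.0096,-0.0015,0.0181],[0.0022,0.0137,0],-1],[[0.0111,-0.0018,0.0172],[0.0022,0.0137,0],-1],[[0.0111,-0.0018,0.0172],[0.0022,0.0137,0],-1],[[0.0125,-0.002,0.0162],[0.0022,0.0137,0],-1],[[0.0125,-0.002,0.0162],[0.0022,0.0137,0],-1],[[0.0139,-0.0022,0.015],[0.0022,0.0137,0],-1],[[0.0139,-0.0022,0.015],[0.0022,0.0137,0],-1],[[0.0151,-0.0024,0.0137],[0.0022,0.0137,0],-1],[[0.0151,-0.0024,0.0137],[0.0022,0.0137,0],-1],[[0,0,0],[0,0,0],-1]]'; python3 st.py
```

```text
time: 17.68
tcp_pos: [0.5923, 0.1537, 0.2169]
ee_rot: [0.078, 0.966, 0.02, -0.244]
force: [-1.1, 0.6, -1.2]
width: 0.0173
finger_force: 115.2
q [-0.32  0.74  0.2   1.13 -0.28  1.76  1.28] tcp [0.5923 0.1537 0.2169] y [0.161 0.987 0.001] z [-0.469  0.077 -0.88 ] phi -28.4 F [-1.1  0.6 -1.2] M [-0.17 -0.21 -0.03] w 0.0173
```

```bash
python3 -m crank '[[[0.0162,-0.0026,0.014],[0.0022,0.0137,0],-1],[[0.0162,-0.0026,0.014],[0.0022,0.0137,0],-1],[[0.0172,-0.0027,0.012],[0.0022,0.0137,0],-1],[[0,0,0],[0,0,0],-1],[[0,0,0],[0,0,0],-1],[[0,0,0],[0,0,0],-1]]'; python3 st.py; python3 - <<'E'
from h import *
grab('scene','s9.png');grab('top','t9.png')
a=cv2.imread('pics/s9.png')[110:260,230:390];b=cv2.imread('pics/t9.png')[110:260,190:350]
cv2.imwrite('pics/c9.png',np.hstack([cv2.resize(x,(400,375),interpolation=2) for x in(a,b)]))
E
```

```text
time: 18.18
tcp_pos: [0.6061, 0.1527, 0.2306]
ee_rot: [0.075, 0.949, 0.026, -0.305]
force: [0.3, -0.3, -3.2]
width: 0.0171
finger_force: 115.1
q [-0.28  0.86  0.19  0.93 -0.32  1.96  1.27] tcp [0.6061 0.1527 0.2306] y [0.159 0.987 0.003] z [-0.575  0.095 -0.813] phi -35.6 F [ 0.3 -0.3 -3.2] M [-0.17 -0.9  -0.05] w 0.0171
```

View pics/c9.png

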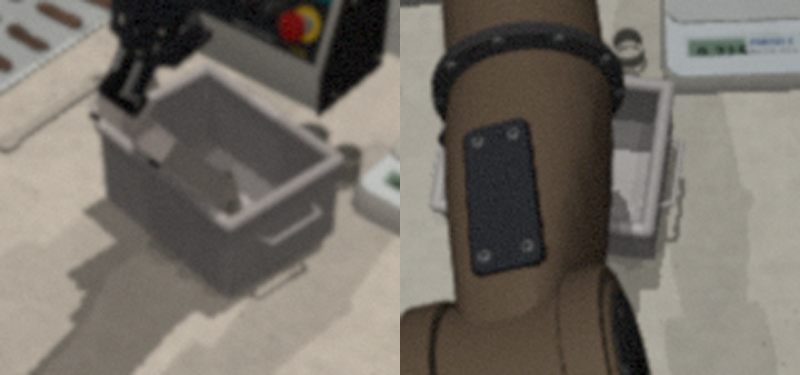

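The picture shows the pan tipped about 52° on the rim, with its hook seated at (130,140)–(240,200). The nozzles can't be seen behind it or under the arm. I'll check by weight: unload the rim by a few mm and read Fz.

```bash
python3 -m crank '[[[0,0,0.008],[0,0,0],-1],[[0,0,0.008],[0,0,0],-1],[[0,0,0],[0,0,0],-1],[[0,0,0],[0,0,0],-1],[[0,0,0],[0,0,0],-1]]'; python3 st.py;python3 -m crank '[[[0,0,0],[0,0,0],-1],[[0,0,0],[0,0,0],-1]]'
```

```text
time: 18.7
tcp_pos: [0.6062, 0.1523, 0.2359]
ee_rot: [0.075, 0.949, 0.026, -0.306]
force: [0.0, 0.1, -3.8]
width: 0.017
finger_force: 115.1
q [-0.27  0.86  0.18  0.92 -0.32  1.97  1.27] tcp [0.6062 0.1523 0.2359] y [0.159 0.987 0.004] z [-0.576  0.096 -0.812] phi -35.7 F [ 0.   0.1 -3.8] M [-0.13 -0.92 -0.01] w 0.017
time: 18.87
tcp_pos: [0.6062, 0.1523, 0.2356]
ee_rot: [0.076, 0.949, 0.026, -0.306]
force: [0.5, -0.6, -4.1]
width: 0.0165
finger_force: 115.1
```

```bash
python3 - <<'E'
from h import *
a=grab('scene','s10.png')['img'].mean(2);o=ld('scene0.png')['img'].mean(2)
for y in range(148,206,3): print(y,' '.join('%4d'%int(v) for v in (a-o)[y,285:352:3]),'|',' '.join('%3d'%int(v) for v in a[y,285:352:3]))
E
```

```text
148 -100  -91    2    7   12   11    9    7    7   11    7    9   11    9    8   13   14   13   13   12   12   12   14 |  43  44 137 114  84  71  69  69  71  77  68  69  70  78 118 148 157 156 156 138 103  86  88
151 -101  -36    4   11    6   13    5    4    8    5   10    7   13   16   12   14   23   19   16   13   13   14   15 |  33  73  80  70  69  73  69  68  71  71  72  72  74  72  73 106 150 162 158 160 159 137 106
154  -17   27    9   11   12   10    9    7    9    9    6   12   12   13   10   10   12   19   23   16   17   18   25 |  63  87  70  70  76  71  72  69  71  73  69  76  75  72  70  68  88 132 160 156 161 165 168
157   28   26   25   11    9   11   14    6    9    9    8    9   14   12   10   12   12   13   16    9    7   22   23 |  90  85  86  75  71  72  75  72  74  72  69  72  76  75  71  72  70  75 115 138 150 168 167
160   20   26   36   41   15    9    5    8    9    7   10   12    9    9    5   12   12   12   10    3    3    3   12 |  83  90 102 105  79  72  71  71  75  69  68  76  73  75  68  76  73  71  69  83 122 142 117
163   36   48   56   54   42   22  
[... 2459 characters left out ...]
9  71  76 108 151 123 134 142 117  82  73  72  73  76  74  83
199    9    7    3    6   10    3    8   10    7    9    8   17    8    6   10   14   10   11    7    9   10    8   10 |  88  75  70  68  72  67  71  72  68  65  78 123 143 129  93  75  72  72  71  74  76 103 119
202    4    8   11    6    6    5    8    5   11    6    7   13   10   13   12   16    9   10   12   11    7    6    6 |  98  86  74  71  70  66  69  68  73  68  67  74  90  78  73  74  74  76  75  91 115 100  76
205    6    6   -7    0    2    4    6   10    4    4    9   12    8   11   13   16   14    8   11   12    9   13   13 | 100 100  80  71  70  70  71  75  68  67  67  68  70  73  77  77  83  98 118 115  81  76  75
```

```bash
python3 -m crank '[[[0,0,-0.008],[0,0,0],-1],[[0.009,-0.0015,0.005],[0,0,0],-1],[[0.009,-0.0015,0.005],[0,0,0],-1],[[0.009,-0.0015,0.005],[0,0,0],-1],[[0.009,-0.0015,0.005],[0,0,0],-1],[[0,0,0],[0,0,0],-1]]' 50; python3 st.py
```

```text
time: 19.42
tcp_pos: [0.6178, 0.1498, 0.2395]
ee_rot: [0.076, 0.949, 0.026, -0.305]
force: [0.4, -0.9, -3.4]
width: 0.017
finger_force: 115.3
q [-0.22  0.88  0.08  0.86 -0.27  2.    1.22] tcp [0.6178 0.1498 0.2395] y [0.16  0.987 0.003] z [-0.576  0.096 -0.812] phi -35.7 F [ 0.4 -0.9 -3.4] M [-0.16 -0.95  0.02] w 0.017
```

```bash
python3 -m crank '[[[-0.016,0.003,-0.013],[0,0,0],-1],[[-0.016,0.003,-0.013],[0,0,0],-1],[[0,0,0],[0,0,0],-1],[[0.008,0,0.016],[0,0,0],-1],[[-0.008,0,-0.016],[0,0,0],-1],[[0.008,0,0.016],[0,0,0],-1],[[-0.008,0,-0.016],[0,0,0],-1],[[0.008,0,0.016],[0,0,0],-1],[[-0.008,0,-0.016],[0,0,0],-1],[[0,0,0],[0,0,0],-1],[[0,0,0],[0,0,0],-1],[[0,0,0],[0,0,0],-1]]' 110; python3 st.py
```

```text
time: 20.42
tcp_pos: [0.6073, 0.1523, 0.2314]
ee_rot: [0.075, 0.949, 0.026, -0.306]
force: [0.1, 0.3, -2.8]
width: 0.0169
finger_force: 115.1
q [-0.22  0.86  0.06  0.91 -0.26  1.96  1.22] tcp [0.6073 0.1523 0.2314] y [0.159 0.987 0.003] z [-0.577  0.096 -0.811] phi -35.8 F [ 0.1  0.3 -2.8] M [-0.17 -0.88  0.03] w 0.0169
```

```bash
python3 -m crank '[[[-0.0172,0.0027,-0.012],[-0.0022,-0.0137,0],-1],[[-0.0324,0.0052,-0.0246],[-0.0044,-0.0274,0],-1],[[-0.0302,0.0048,-0.0274],[-0.0044,-0.0274,0],-1],[[-0.0278,0.0044,-0.03],[-0.0044,-0.0274,0],-1],[[-0.025,0.004,-0.0324],[-0.0044,-0.0274,0],-1],[[-0.0222,0.0036,-0.0344],[-0.0044,-0.0274,0],-1],[[-0.0192,0.003,-0.0362],[-0.0044,-0.0274,0],-1],[[-0.016,0.0026,-0.0378],[-0.0044,-0.0274,0],-1],[[0,0,0],[0,0,0],-1],[[0,0,0],[0,0,0],-1]]'; python3 st.py; python3 - <<'E'
from h import *
T=grab('top','t11.png');S=grab('scene','s11.png')
g=T['img'].mean(2)
print('cols',list(range(201,300,3)))
for y in range(134,258,3): print(y,' '.join('%3d'%int(v) for v in g[y,201:300:3]))
E
```

```text
time: 21.25
tcp_pos: [0.548, 0.1618, 0.1613]
ee_rot: [0.078, 0.997, 0.0, 0.014]
force: [0.8, 0.4, -1.9]
width: 0.0167
finger_force: 115.1
q [-0.45  0.37  0.08  1.79 -0.02  0.96  1.05] tcp [0.548  0.1618 0.1613] y [0.155 0.988 0.003] z [ 0.027 -0.001 -1.   ] phi 1.6 F [ 0.8  0.4 -1.9] M [0.04 0.23 0.01] w 0.0167
cols [201, 204, 207, 210, 213, 216, 219, 222, 225, 228, 231, 234, 237, 240, 243, 246, 249, 252, 255, 258, 261, 264, 267, 270, 273, 276, 279, 282, 285, 288, 291, 294, 297]
134 160 162 159 161 149 159 159 158 153 149 151 150 148 156 156 159 157 158 115 144 153 146  80  85 153 102  65  57  59 113 158 120 163
137 161 161 163 160 153 134 114 124 134 140 150 156 161 160 161 159 153 154 138 115  92  87  73 137 161 130 113 103 141 144 159 126 133
140 161 161 162 153 160 120  60  65  62  64  68  80  86  99 111 121 132 140 144 154 161 163 164 163 159 151 145 141 127 153 159 150 115
143 160 158 160 148 162 102  60  62  67  62  68  65  65  65  63  66  61  60  67  72  83  94 106 113 126 137 146 151 160 163 166 164 155
146 158 161 160 145 159  77  63  64  68  64  65  72  67  66  68  61  67 
[... 4395 characters left out ...]
 148 145 148 143 146
245  63  65  65  67  65  61  63  60  60  55  54  52  43  40  38 111 113 114 110  96  93 100 104 108 106 149 147 145 148 146 148 146 145
248  66  66  58  63  65  63  59  63  59  55  53  47  45  36  29 108 112 115 115  96  96 106 112 113 122 160 140 143 146 144 150 149 147
251  66  69  64  66  65  65  60  62  58  51  53  51  43  43  32  84 114 110 114 110 108 114 114 114 124 161 157 159 146 150 150 150 149
254  66  64  64  67  63  62  61  61  58  59  51  49  45  44  42  47 114 113 115 118 116 112 115 115 124 162 156 160 151 147 148 150 147
257  63  67  64  65  63  66  62  60  59  57  58  49  53  49  42  26 107 111 111 115 114 114 112 109 146 158 157 159 160 146 145 146 148
```

Two nozzles show in the tub at top px (256,174) and (267,184), and the visible right half of the pan floor is clear. I'm levelling the pan to see the left half.

```bash
python3 -m crank '[[[-0.0126,0.002,-0.039],[-0.0044,-0.0274,0],-1],[[-0.0092,0.0014,-0.04],[-0.0044,-0.0274,0],-1],[[-0.0058,0.001,-0.0408],[-0.0044,-0.0274,0],-1],[[0,0,0],[0,0,0],-1],[[0,0,0],[0,0,0],-1]]'; python3 st.py; cat > ck.py <<'E'
from h import *
import sys
T=grab('top',sys.argv[1])
g=T['img'].mean(2)
print('cols',list(range(201,300,3)))
for y in range(140,236,3): print(y,' '.join('%3d'%int(v) for v in g[y,201:300:3]))
E
python3 ck.py t12.png
```

```text
time: 21.77
tcp_pos: [0.5418, 0.1631, 0.1248]
ee_rot: [0.077, 0.987, -0.011, 0.144]
force: [0.2, -1.0, -2.8]
width: 0.0168
finger_force: 115.1
q [-0.64  0.29  0.16  2.07  0.24  0.56  0.73] tcp [0.5418 0.1631 0.1248] y [0.155 0.988 0.001] z [ 0.282 -0.043 -0.958] phi 16.6 F [ 0.2 -1.  -2.8] M [ 0.09  0.66 -0.  ] w 0.0168
cols [201, 204, 207, 210, 213, 216, 219, 222, 225, 228, 231, 234, 237, 240, 243, 246, 249, 252, 255, 258, 261, 264, 267, 270, 273, 276, 279, 282, 285, 288, 291, 294, 297]
140 157 156 157 151 153 116  53  62  59  59  66  76  79  90 102 114 123 132 137 148 152 157 158 157 156 152 143 140 136 143 147 147 108
143 155 154 154 144 158 100  62  59  64  64  64  63  64  59  62  60  62  57  63  68  74  84  93 105 115 125 135 141 147 156 159 159 150
146 153 156 155 139 152  75  57  64  68  63  65  63  63  66  60  67  63  62  63  64  60  62  62  63  60  59  58  64  66  71  85 126 152
149 153 156 156 144 147  63  56  66  63  61  65  69  69  63  64  62  65  62  65  65  62  62  65  63  68  65  63  58  66  60  64 135 141
152 155 153 156 146 137  53  56  57  85  80  85  71  73  65  69
[... 3044 characters left out ...]
 110 108 108 143 157
221 159 156 158 157 156 156 153  68 167 169 172 170 170 170 172 171 173 175 172 173 174 175 163  89  97  94  93  95 112 107 110 132 158
224 158 157 159 158 157 156 159  71 168 169 169 170 170 171 172 173 174 173 172 174 174 173 156  91  93  92 101 114 111 113 110 153 157
227 159 158 156 156 154 156 155 101 170 171 170 172 169 172 169 173 173 174 173 174 174 173 149  90  95 109 142 145 156 158 158 156 156
230 153 157 158 159 156 156 145 114 167 172 173 172 171 172 172 173 173 174 173 172 172 170 124  89  94 127 143 156 157 157 155 154 154
233  42 122 159 157 157 159 127 114 125 144 155 149 166 171 164 161 171 169 169 175 175 166 107  91  93 132 142 156 157 155 158 153 156
```

The pan is empty: its whole floor reads an even 165–175. Unhooking and carrying it back.

```bash
python3 -m crank '[[[0,0,0.02],[0,0,0],-1],[[0,0,0.04],[0,0,0],-1],[[0,0,0.05],[0,0,0],-1],[[0,0,0.04],[0,0,0],-1],[[0,0,0.02],[0,0,0],-1],[[-0.006,-0.03,0],[0,0,0.003],-1],[[-0.008,-0.06,0],[0,0,0.006],-1],[[-0.012,-0.08,0],[0,0,0.006],-1],[[-0.012,-0.08,0],[0,0,0.006],-1],[[-0.012,-0.08,0],[0,0,0.006],-1],[[-0.012,-0.08,0],[0,0,0.006],-1],[[-0.012,-0.08,0],[0,0,0.006],-1]]' >/dev/null; python3 st.py
python3 -m crank '[[[-0.012,-0.08,0],[0,0,0.006],-1],[[-0.012,-0.08,0],[0,0,0.006],-1],[[-0.012,-0.08,0],[0,0,0.006],-1],[[-0.012,-0.08,0],[0,0,0.006],-1],[[-0.012,-0.08,0],[0,0,0.006],-1],[[-0.012,-0.08,0],[0,0,0.006],-1],[[-0.012,-0.08,-0.02],[0,0,0.006],-1],[[-0.006,-0.04,-0.04],[0,0,0.003],-1],[[0,0,-0.06],[0,0,0],-1],[[0,0,-0.06],[0,0,0],-1],[[0,0,-0.04],[0,0,0],-1],[[0,0,0],[0,0,0],-1]]' >/dev/null; python3 st.py
```

```text
q [-0.33  0.12  0.18  2.13  0.06  0.6   1.34] tcp [0.5208 0.0137 0.177 ] y [0.035 0.999 0.003] z [ 0.288 -0.007 -0.958] phi 16.7 F [ 1.1 -0.  -3.8] M [-0.03  0.75 -0.  ] w 0.017
q [ 0.14  0.25  0.21  2.19 -0.39  0.47  2.34] tcp [ 0.4922 -0.1652  0.1083] y [-0.105  0.994  0.004] z [ 0.282  0.034 -0.959] phi 16.5 F [-0.8 -0.3 -3.3] M [-0.04  0.79  0.02] w 0.0171
```

```bash
python3 -m crank '[[[0,0,-0.03],[0,0,0],-1],[[0,0,-0.06],[0,0,0],-1],[[0,0,-0.06],[0,0,0],-1],[[0,0,-0.06],[0,0,0],-1],[[0,0,-0.05],[0,0,0],-1],[[0,0,-0.03],[0,0,0],-1],[[0,0,-0.015],[0,0,0],-1],[[0,0,0],[0,0,0],-1]]' >/dev/null; python3 st.py
python3 -m crank '[[[0,0,-0.006],[0,0,0],-1],[[0,0,-0.006],[0,0,0],-1],[[0,0,0],[0,0,0],-1],[[0,0,0],[0,0,0],-1]]' >/dev/null; python3 st.py
```

```text
q [ 0.3   0.42  0.01  2.26 -0.58  0.23  2.54] tcp [ 0.4934 -0.1648  0.0183] y [-0.106  0.994  0.003] z [ 0.285  0.033 -0.958] phi 16.7 F [ 0.  -0.7 -2.8] M [-0.1   0.73 -0.05] w 0.017
q [ 0.31  0.43  0.    2.27 -0.59  0.22  2.55] tcp [ 0.4934 -0.1644  0.0155] y [-0.107  0.994  0.002] z [ 0.286  0.033 -0.958] phi 16.7 F [ 0.6  1.  -3. ] M [-0.05  0.76 -0.01] w 0.0169
```

```bash
python3 -m crank '[[[0,0,-0.006],[0,0,0],-1],[[0,0,-0.006],[0,0,0],-1],[[0,0,0],[0,0,0],-1],[[0,0,0],[0,0,0],-1]]' >/dev/null; python3 st.py
```

```text
q [ 0.32  0.43 -0.01  2.27 -0.6   0.21  2.56] tcp [ 0.4933 -0.1643  0.0119] y [-0.107  0.994  0.002] z [ 0.286  0.033 -0.958] phi 16.7 F [-3.3  1.   5.4] M [0.12 0.61 0.07] w 0.0169
```

On the table, with the same height and force as at the grasp. Releasing and retreating.

```bash
python3 -m crank '[[[0,0,0],[0,0,0],1],[[0,0,0],[0,0,0],1],[[0,0,0],[0,0,0],1],[[0,0,0],[0,0,0],1],[[0,0,0],[0,0,0],1],[[0,0,0],[0,0,0],1],[[0,0,0],[0,0,0],1],[[0,0,0],[0,0,0],1]]'; python3 -m crank '[[[0,0,0.02],[0,0,0],1],[[0,0,0.04],[0,0,0],1],[[0,0,0.06],[0,0,0],1],[[0,0,0.08],[0,0,0],1],[[0,0,0.08],[0,0,0],1],[[0,0,0.08],[0,0,0],1],[[0,-0.03,0.08],[0,0,0],1],[[0,-0.05,0.08],[0,0,0],1],[[0,-0.08,0.05],[0,0,0],1],[[0,-0.08,0],[0,0,0],1],[[0,-0.08,0],[0,0,0],1],[[0,0,0],[0,0,0],1]]'; python3 st.py
python3 ck.py t13.png | cut -c1-140; python3 - <<'E'
from h import *
T=ld('t13.png');S=grab('scene','s13.png');g=T['img'].mean(2)
# tub shift / bystanders: diff vs start
for n,d,o,bx in(('tubrim',T,'top0.png',(200,185,300,205)),('timer',T,'top0.png',(290,268,332,312)),('ring',T,'top0.png',(448,278,488,312)),('tape',T,'top0.png',(140,295,190,345))):
    O=ld(o);x0,y0,x1,y1=bx
    p=cv2.phaseCorrelate(np.float32(O['img'][y0:y1,x0:x1].mean(2)),np.float32(d['img'][y0:y1,x0:x1].mean(2)));print(n,np.round(p[0],2),round(p[1],2))
# nozzles in tub: dark blobs within floor
O=ld('top0.png')['img'].mean(2);m=((O-g)>35).astype(np.uint8)[130:205,205:300]
k,l,st,c=cv2.connectedComponentsWithStats(m)
print([(st[i,4],(c[i]+[205,130]).round(0).tolist()) for i in range(1,k) if st[i,4]>8])
# pan grip
h=(T['img'][250:295,350:395].max(2)<45);y,x=np.nonzero(h);print('grip px',x.mean()+350,y.mean()+250,h.sum())
E
```

```text
time: 25.82
tcp_pos: [0.4929, -0.1643, 0.0114]
ee_rot: [-0.053, 0.988, 0.009, 0.145]
force: [-0.8, 0.5, 0.0]
width: 0.0853
finger_force: 0.0
time: 26.82
tcp_pos: [0.4926, -0.2656, 0.1838]
ee_rot: [-0.05, 0.988, 0.007, 0.146]
force: [0.5, 0.1, -0.1]
width: 0.0855
finger_force: 0.0
q [ 0.24  0.22  0.34  2.01 -0.38  0.73  2.49] tcp [ 0.4926 -0.2656  0.1838] y [-0.102  0.995 -0.001] z [ 0.287  0.029 -0.957] phi 16.8 F [ 0.5  0.1 -0.1] M [-0.05  0.31 -0.01] w 0.0855
cols [201, 204, 207, 210, 213, 216, 219, 222, 225, 228, 231, 234, 237, 240, 243, 246, 249, 252, 255, 258, 261, 264, 267, 270, 273, 276, 279,
140 156 155 157 150 155 116  58  63  59  55  66  70  83  92 104 114 125 133 139 147 154 159 156 160 157 153 145 140 140 145 146 150 112
143 156 154 156 142 159  99  59  61  65  63  64  63  63  58  62  63  59  58  63  66  75  81  96 102 115 126 137 141 147 155 160 159 150
146 155 156 157 139 153  73  51  63  65  63  67  64  65  62  66  66  62  62  62  64  63  59  58  63  63  59  55  61  67  76  83 128 149
149 157 155 156 144 145  64  57  65  62  66  66  64  64  63  65  67  64  61  62  66  
[... 3372 characters left out ...]
53 153 156 155 154 156 157 154 153 148 149 148 127 119 118 111 111 107 152 158
227 160 158 157 156 156 153 154 151 152 150 153 155 154 154 152 151 152 153 154 156 156 156 156 152 158 156 157 158 158 158 159 157 157
230 157 156 159 157 155 158 158 154 155 154 151 155 157 156 153 152 155 151 153 154 155 152 155 153 157 157 157 162 158 156 157 154 152
233 156 157 158 157 158 157 156 158 152 151 155 154 154 157 153 152 152 152 152 153 156 154 154 156 157 155 155 159 159 156 158 155 155
tubrim [ 0.39 -0.23] 0.68
timer [0.46 0.51] 0.97
ring [ 39.23 -27.72] 0.01
tape [ 0.01 -0.04] 0.88
[(np.int32(281), [262.0, 181.0]), (np.int32(43), [228.0, 183.0])]
grip px 370.15942028985506 269.0144927536232 138
```

```bash
python3 - <<'E'
from h import *
for a,o in(('t13.png','top0.png'),('s13.png','scene0.png')):
    A=ld(a)['img'].mean(2);O=ld(o)['img'].mean(2)
    m=(np.abs(O-A)>35).astype(np.uint8);k,l,s,c=cv2.connectedComponentsWithStats(m)
    print(a,[(s[i].tolist()) for i in range(1,k) if s[i,4]>12])
A=ld('t13.png')['img'].mean(2)
for y in range(164,198): print(y,''.join('#' if v<90 else '+' if v<125 else '.' for v in A[y,222:280]))
E
```

```text
t13.png [[251, 168, 24, 28, 281], [227, 177, 4, 14, 43], [347, 227, 14, 15, 158], [367, 227, 12, 11, 102], [368, 242, 11, 11, 99], [395, 242, 154, 238, 20977], [350, 246, 13, 14, 131], [364, 258, 9, 2, 15], [389, 291, 47, 56, 1396], [98, 341, 28, 18, 174], [516, 346, 10, 25, 99], [124, 349, 52, 9, 159], [391, 357, 10, 5, 21], [0, 403, 3, 9, 18], [0, 413, 45, 29, 863], [358, 413, 18, 37, 186], [282, 459, 8, 17, 49], [341, 459, 5, 8, 22], [302, 460, 39, 13, 256]]
s13.png [[0, 0, 421, 330, 45414], [403, 0, 8, 4, 15], [498, 0, 43, 13, 246], [411, 3, 29, 10, 72], [483, 19, 52, 20, 251], [523, 34, 6, 5, 17], [538, 35, 11, 9, 21], [478, 39, 46, 24, 421], [616, 84, 24, 27, 411], [303, 98, 54, 37, 597], [354, 111, 7, 8, 31], [358, 115, 25, 39, 484], [218, 156, 9, 13, 32], [210, 161, 10, 10, 33], [501, 164, 7, 6, 13], [202, 167, 10, 11, 30], [205, 168, 66, 82, 956], [191, 170, 16, 9, 42], [262, 170, 9, 5, 14], [212, 172, 5, 8, 14], [195, 176, 12, 12, 48], [182, 179, 16, 12, 77], [207, 179, 6, 6, 14], [0, 182, 3, 9, 21], [171, 185, 10, 9, 34], [196, 189, 6, 6, 14], [203, 189, 13, 14, 38], [416,
[... 6616 characters left out ...]
+......
187 +....+#+.................................++########++.....
188 +....+#+..................................++########+.....
189 ++...+++...................................+#########+....
190 ++...+++...................................+#########+....
191 .....++.....................................+#######++....
192 ............................................+#######+.....
193 ............................................++#####+......
194 .............................................+++##+.......
195 ...............................................+++........
196 ++++++++..................................................
197 #######+++++++++..........................................
```

```bash
python3 -c "
from workcell import job_done
print(job_done())"
```

```text
the job is handed in; nothing more can be done
None
```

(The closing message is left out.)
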